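Check an oil sight glass in the inspection light

ROBOT

A 7-joint arm with a two-finger parallel gripper is mounted at the origin on a cart in front of the work surface, level with it; the furniture and walls round the work are solid. World frame = base frame: x ahead of the robot, y to its left, z up, the work surface at z = 0. Lengths are in m, angles in rad, forces in N, time in s.
With the tool pointing down it reaches from about 0.425 to 0.875 m from the base axis. Payload 4.7 kg.
Tool frame: the origin (TCP) lies midway between the tips of the shut fingers; the grasp point (between the pads) lies 19 mm behind it; x points along the fingers, y is the direction in which the jaws open and shut, and the axes are right-handed (so a half turn about x gives the same grasp; the last joint's range is limited). The gripper opens to 87 mm and grips with 3 to 60 N. Pads are 19 mm wide; open, the fingers measure 117 mm over their backs; the gripper's body (75 mm by 190 mm) begins 51 mm behind the grasp point.
Start: joints at [1.209, 0.321, -0.07, 1.45, 0.023, 1.371, -0.057], TCP at [0.239, -0.605, 0.195] pointing down, gripper open.
Joint ranges: [-2.86, 2.86], [-0.3, 2.09], [-1.38, 1.24], [0.06, 2.45], [-1.56, 4.7], [0.09, 2.05], [-2.69, 2.69]. Speed limits (rad/s): [2.57, 2.57, 3.14, 3.14, 3.14, 3.14, 3.14].

INTERFACE

Orientations are given as a rotation vector (axis times angle).
In Python, from bench import ctrl gives the robot as it stands. The module is installed in compiled form; this text tells all that it offers.
- The arm moves only by the tool servo_tool, never from a script. Its arguments are lists of equal length, an entry for each row: "dp": the shift along the tool's x, y, z in units of 25 mm (1.0 is 25 mm), a list of three; "yaw": the turn about the tool's x in units of 6 degrees (1.0 is 6 degrees). A call has exactly 5 rows; each row shifts and turns the commanded pose from where the row before left it, along the tool's axes as they then stand; what a row does not reach is not made up. A row lasts 1/10 s, in which the tool goes at most 50 mm and 8.59 degrees, less where a joint would pass 70% of its speed; a pose out of reach is approached as far as the arm can. A call is refused whole if a number of a shift passes 1 or a number of a turn 1, either way. A call with a gripper value outside its range is refused whole. "fingers" is the opening, from 0 (shut) to 1 (fully open), set as the call begins (left out, the last holds). The fingers move at their own pace and stop on an object; "grip_force" is the grip in N (left out, the last holds). Time passes only in rows, so rows that do not move let the fingers close, or fill a call up. It gives the time, the measured TCP pose, the force and the opening at its end, in the units of the state.
- ctrl.get_state(): the state, without advancing time (a new reading comes with each control period).
- ctrl.get_image(name): name is "scene" or "side" or "wrist"; returns (picture, depth): 420x560x3 uint8, red, green, blue; 420x560 float32, m along the optical axis (not along the pixel's ray), 0 where there is no reading.
- ctrl.camera_info(name): a dict with "fx", "fy", "cx", "cy" (pixels), "distortion" ([k1, k2, p1, p2, k3] as OpenCV has them; the pictures are not rectified), "extrinsics" (4x4, takes a point from world to camera coordinates); the wrist camera has in their place "hand_eye" (4x4, takes a point from camera to tool coordinates, whose origin is the TCP and whose axes are the tool frame's). Camera axes: x right, y down, z forward; pixel columns grow to the right and rows downward; lengths in m; the calibration is good to about 2 mm. A picture is of the moment at which its call begins: read the wrist's pose just before it. camera_info takes no time and is no camera call.
- ctrl.close_job(): hands the job in, once; it reports no verdict.
Trained networks look in the newest picture that a camera, given by its name, has taken for a name from the list of things; names that differ only in an ending like _2 or _b are one class to them, and where a whole thing is asked for, a point or a joint stands for the part that bears it (a point fixed in the world has none). Each returns a list of dicts, best first, with "score" (0 to 1); they miss things now and then, are a little off and sometimes report something else, mostly with a low value. They report only what shows in the picture. A call takes as long as a camera call. They do not tell look-alikes from the thing itself.
- ctrl.search_frame(camera, label): "extent" ([left, top, right, bottom] in pixels, round what is visible of it).
- ctrl.cut_out(camera, label): "region" (420x560 bool, what is visible of it) and "extent" ([left, top, right, bottom] in pixels, round what is visible of it).
The state is a dict: "time": time; "joint_positions": joint angles; "qd": joint speeds; "joint_torque": joint torques, N m; "position": TCP position; "tool_rot": TCP orientation; "ft_force": force on the tool from outside, world axes, zero at the start; "torque": the same for the moment, N m; "grip_width": opening from 0.0 (shut) to 1.0 (fully open).
Only numpy, scipy, OpenCV 4.12 (cv2) and the standard library are available. Lean on these libraries where they do the work, as an engineer would, in place of code of your own. Each camera call takes 0.05 s, during which the arm holds its last target.

TASK

Check the tall sight glass in the lamp's light before it goes back into the oil unit. First press the keeper bar shut over the lamp in its cradle until it snaps home in its spring catch, so that the beam cannot shift; then take the tall glass from the rack by its two frosted faces only, never touching its polished windows, and leave the two short glasses where they stand. Hold it upright in the beam, about halfway between lamp and screen, windows square to the beam and centred on it so that all the light goes through, and finish there with the glass still held motionless in the air.

Things in the scene. Friction and masses are not known exactly. Their poses are not given: they have to be found in the camera images.
- keeper (a joint): Keeper bar hinge, rad: 0 shut (bar level over the lamp), more is more open (0.6 to 1.05 at the start, that angle above level). Stays where left (0.07 N m friction). From 0.12 to 0.05 its nose rides over the catch's spring ball, which takes up to 10 N straight down 70 to 90 mm from the hinge; past that the spring pulls it to 0, a firm stop.
- keeper_hinge (a point): Point on the keeper's hinge axis at mid-width of the bar, fixed on the bench, 108 mm above the worktop. Axes: x level, from the free end of the shut bar towards the hinge; y level, along hinge axis and beam, from screen to lamp; z up. The hinge's two ears end 9 mm above the axis.
- keeper_tab (a point): Point on top of the steel keeper bar near its free end, 90 mm from the hinge axis, where a thumb presses; moves with the bar. Bar 16 mm wide, 6 mm thick, 104 mm long from the hinge axis; shut, its top lies 111 mm above the worktop. The catch post stands under the free end, 86 to 102 mm from the hinge, top 101 mm above the worktop; nothing above the bar.
- beam (a point): Point on the light beam halfway between lens and screen, 85 mm above the worktop, fixed on the bench. Axes: y along the beam towards the lamp, x level across it (away from the robot at zero yaw), z up. Beam 18 mm across. Lens 86 mm off at +y, screen (frame 92 mm wide, top 132 mm above the worktop) 82 mm off at -y; between them only the bench plate.
- cradle (a point): Where the lamp's centre belongs: on the beam axis over the middle of the two V-blocks, fixed on the light bench, 85 mm above the worktop.
- lamp_center (a point): Centre of the inspection lamp, a loose black cylinder 34 mm in diameter (42 mm at the head), 100 mm long, lying in the two V-blocks from the start, under the open keeper. It stays there.
- lamp: The same lamp; origin at its centre.
- bench: The light bench, fixed: grey metal plate 144 x 320 mm, top 15 mm above the worktop, with V-blocks, keeper and screen. Origin under the middle of the plate at worktop height; axes as of beam.
- rack: The black rack, fixed: block 162 x 70 x 20 mm with three pockets in a row along its x, 48 mm apart, 12 mm deep, floor 8 mm above the worktop, 1.5 mm play all round the glass. Origin at the middle of its underside.
- tall_center (a point): Centre (half-way up) of the tall sight glass, the only 60 mm one, in any of the three pockets: a rectangular glass cell 18 (x) x 40 (y) x 60 mm (z), open at the top, 50 to 100 g. Its +-y faces, 18 mm wide and 40 mm apart, are white frosted walls: grip here. Its +-x faces are the clear polished windows (32 mm wide), looking along the rack's row: never touch. z up.
- tall_cell: The tall sight glass; origin at the middle of its underside, axes as of tall_center.
- tall_windows: The two clear polished windows of the tall glass (part of it); origin at the centre of the glass, same axes.
- short_a_center (a point): Centre of a short sight glass: like the tall one but 42 mm tall, in another pocket of the rack. Leave it there.
- short_b_center (a point): Centre of the other short sight glass, 42 mm tall, in the remaining pocket. Leave it there.
Not all that is in view belongs to the job. Leave any red or turquoise look-alike of the tall_cell alone. What is shaped like the lamp but yellow is not meant.

How it is judged:
By the outcome, as a careful person would: the job done as asked, in the order asked, and still so for the second after the job is handed in, while the arm keeps its last pose, push and grip.
It also fails if it takes over 51 s, if anything falls off the work surface, if the arm or the gripper's body presses on something with over 40 N, if the wrist force passes 120 N, or if a joint passes its speed limit or range.

## Working session

There is one attempt and no reset: what is moved stays moved. The work goes in short steps, Python scripts to look and compute and a tool call to move; the robot and the scene stay as the last step left them, time stands still between calls to the robot, and variables do not carry over. Pictures are saved under pics/ and viewed, and the job is handed in when it is done.

Besides the shell and the picture viewer there is one more tool, called in YAML: its name, and indented under it one key for each argument. servo_tool: Moves the arm, as the interface text tells. Its arguments: {"type":"object","properties":{"dp":{"type":"array","items":{"type":"array","items":{"type":"number"}}},"yaw":{"type":"array","items":{"type":"number"}},"fingers":{"type":"number"},"grip_force":{"type":"number"}},"required":["dp","yaw"]}

```bash
mkdir -p pics; cat > h.py <<'E'
import numpy as np, cv2
from bench import ctrl
def save(n,img): cv2.imwrite('pics/'+n+'.png',img[:,:,::-1])
E
python3 - <<'E'
from h import *
s=ctrl.get_state()
for k,v in s.items(): print(k,np.round(v,4))
for c in ['scene','side','wrist']:
    i=ctrl.camera_info(c); print(c,{k:np.round(v,4).tolist() for k,v in i.items()})
    p,d=ctrl.get_image(c); save(c+'0',p); np.savez(c+'0.npz',p=p,d=d)
E
```

```text
time 0.0
joint_positions [ 1.2091  0.3218 -0.0701  1.4517  0.0226  1.3708 -0.0569]
qd [-0.0015 -0.001   0.0022 -0.      0.     -0.0002  0.    ]
joint_torque [-4.00000e-04 -4.91293e+01 -4.04100e-01 -3.12523e+01 -6.39000e-02
  4.38000e-02  2.00000e-04]
position [ 0.2383 -0.6041  0.1942]
tool_rot [ 2.0162  0.3854 -2.0172]
ft_force [-0.0484  0.2316 -0.3459]
torque [-0.0199 -0.0251  0.0099]
grip_width 0.9983
scene {'fx': 465.482, 'fy': 465.482, 'cx': 276.1182, 'cy': 204.734, 'distortion': [-0.1561, 0.0, 0.0, 0.0, 0.0], 'extrinsics': [[-0.8669, -0.4984, 0.0079, 0.5011], [-0.3222, 0.5482, -0.7718, 0.2436], [0.3803, -0.6716, -0.6358, 0.8699], [0.0, 0.0, 0.0, 1.0]]}
side {'fx': 428.4937, 'fy': 428.4937, 'cx': 287.6508, 'cy': 211.7276, 'distortion': [-0.0465, 0.0, 0.0, 0.0, 0.0], 'extrinsics': [[-0.9966, -0.0824, -0.0044, 0.5716], [-0.0418, 0.5497, -0.8343, 0.0819], [0.0712, -0.8313, -0.5513, 0.9322], [0.0, 0.0, 0.0, 1.0]]}
wrist {'fx': 316.304, 'fy': 316.304, 'cx': 280.9589, 'cy': 210.5258, 'distortion': [-0.0437, 0.0, 0.0, 0.0, 0.0], 'hand_eye': [[0.0007, -0.2784, 0.9605, -0.189], [1.0, 0.0011, -0.0004, -0.0001], [-0.001, 0.9605, 0.2784, -0.0763], [0.0, 0.0, 0.0, 1.0]]}
```

View pics/scene0.png

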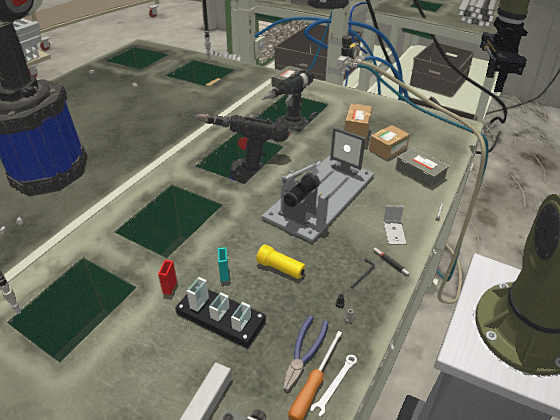

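View pics/side0.png

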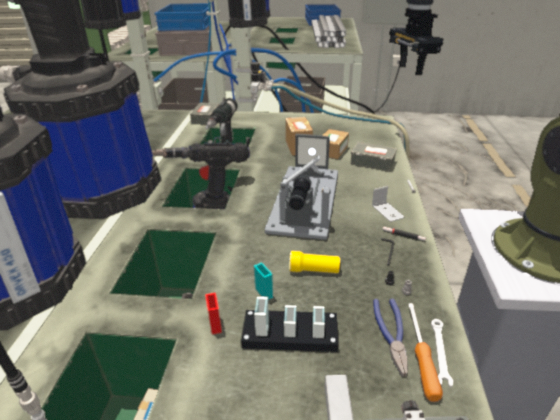

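View pics/wrist0.png

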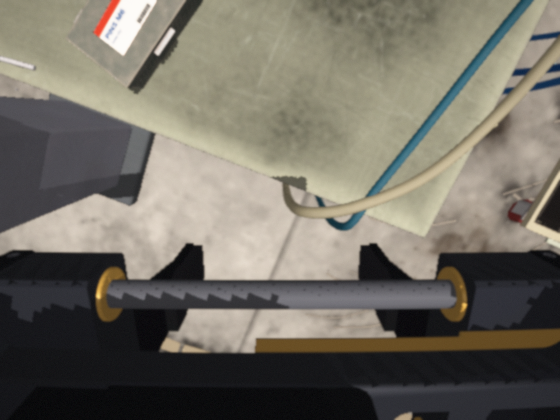

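The scene view shows the light bench with its lamp (302,190), the screen (348,148) and the rack (220,315). The rack holds three glasses: (198,293), which looks tallest, then (219,306) and (241,317). The red (168,277) and turquoise (223,265) look-alikes and the yellow lamp (281,262) are off-limits.

```bash
cat >> h.py <<'E'
def unproj(cam,px,depth,T=None):
    i=ctrl.camera_info(cam)
    K=np.array([[i['fx'],0,i['cx']],[0,i['fy'],i['cy']],[0,0,1]])
    u=cv2.undistortPoints(np.array(px,float).reshape(-1,1,2),K,np.array(i['distortion'])).reshape(-1,2)
    z=np.array(depth,float).reshape(-1)
    pc=np.c_[u*z[:,None],z]
    if cam=='wrist': M=T@np.array(i['hand_eye'])
    else: M=np.linalg.inv(np.array(i['extrinsics']))
    return pc@M[:3,:3].T+M[:3,3]
def cloud(cam,d,T=None):
    v,u=np.mgrid[0:420,0:560]
    P=unproj(cam,np.c_[u.ravel(),v.ravel()],d.ravel(),T).reshape(420,560,3)
    P[d<=0]=np.nan
    return P
def proj(cam,P,T=None):
    i=ctrl.camera_info(cam)
    K=np.array([[i['fx'],0,i['cx']],[0,i['fy'],i['cy']],[0,0,1]])
    E=np.array(i['extrinsics']) if cam!='wrist' else np.linalg.inv(T@np.array(i['hand_eye']))
    q,_=cv2.projectPoints(np.array(P,float).reshape(-1,1,3),cv2.Rodrigues(E[:3,:3])[0],E[:3,3],K,np.array(i['distortion']))
    return q.reshape(-1,2)
def toolT(s):
    T=np.eye(4);T[:3,:3]=cv2.Rodrigues(np.array(s['tool_rot'],float))[0];T[:3,3]=s['position'];return T
E
python3 - <<'E'
from h import *
s=ctrl.get_state(); print(np.round(toolT(s),3))
for c in ['scene','side']:
    d=np.load(c+'0.npz')['d']; P=cloud(c,d)
    np.save(c+'P.npy',P)
    for l in ['rack','tall_cell','short_a_center','bench','lamp','keeper']:
        for r in ctrl.cut_out(c,l)[:3]:
            m=r['region']; q=P[m]; q=q[~np.isnan(q[:,0])]
            print(c,l,round(r['score'],2),np.round(r['extent']).tolist(),np.round(np.median(q,0),3) if len(q) else None, np.round(np.percentile(q,[2,98],axis=0),3).tolist() if len(q) else '')
E
```

```text
[[-0.001  0.367 -0.93   0.238]
 [ 0.001 -0.93  -0.367 -0.604]
 [-1.    -0.001  0.     0.194]
 [ 0.     0.     0.     1.   ]]
scene rack 0.92 [175.0, 289.0, 258.0, 345.0] [0.526 0.295 0.02 ] [[0.463, 0.242, 0.004], [0.621, 0.312, 0.023]]
scene rack 0.59 [261.0, 125.0, 372.0, 241.0] [ 0.525 -0.148  0.02 ] [[0.466, -0.303, 0.009], [0.611, -0.004, 0.15]]
scene tall_cell 0.69 [187.0, 276.0, 210.0, 313.0] [0.586 0.282 0.052] [[0.582, 0.259, 0.019], [0.601, 0.297, 0.07]]
scene tall_cell 0.68 [156.0, 259.0, 179.0, 295.0] [0.674 0.272 0.041] [[0.665, 0.245, 0.003], [0.69, 0.287, 0.062]]
scene tall_cell 0.66 [218.0, 248.0, 228.0, 282.0] [0.595 0.191 0.042] [[0.584, 0.162, 0.003], [0.617, 0.199, 0.063]]
scene short_a_center 0.78 [210.0, 292.0, 230.0, 321.0] [0.539 0.278 0.04 ] [[0.535, 0.255, 0.017], [0.554, 0.296, 0.053]]
scene bench 0.96 [263.0, 128.0, 374.0, 238.0] [ 0.524 -0.148  0.019] [[0.466, -0.3, 0.006], [0.615, -0.004, 0.15]]
scene bench 0.4 [283.0, 173.0, 321.0, 209.0] [ 0.542 -0.056  0.099] [[0.524, -0.113, 0.072], [0.566, -0.011, 0.107]]
scene lamp 0.87 [284.0, 172.0, 325.0, 207.0]
[... 873 characters left out ...]
1, 0.154]]
side short_a_center 0.58 [285.0, 307.0, 297.0, 339.0] [0.548 0.285 0.037] [[0.538, 0.258, 0.013], [0.556, 0.298, 0.049]]
side bench 0.85 [264.0, 133.0, 340.0, 238.0] [ 0.532 -0.073  0.029] [[0.473, -0.302, 0.007], [0.616, -0.0, 0.154]]
side bench 0.68 [252.0, 296.0, 271.0, 336.0] [0.594 0.293 0.05 ] [[0.586, 0.2, 0.009], [0.603, 0.299, 0.067]]
side lamp 0.82 [289.0, 247.0, 344.0, 273.0] [0.513 0.117 0.028] [[0.463, 0.097, 0.007], [0.558, 0.124, 0.039]]
side lamp 0.78 [291.0, 177.0, 310.0, 207.0] [ 0.552 -0.041  0.096] [[0.535, -0.098, 0.074], [0.568, -0.009, 0.104]]
side keeper 0.8 [283.0, 159.0, 320.0, 183.0] [ 0.548 -0.052  0.146] [[0.514, -0.067, 0.113], [0.583, -0.046, 0.176]]
```

```bash
python3 - <<'E'
from h import *
a=np.load('scene0.npz')['p'];b=np.load('side0.npz')['p']
A=cv2.resize(a[120:245,255:380],(400,400),interpolation=cv2.INTER_CUBIC)
B=cv2.resize(b[120:245,245:370],(400,400),interpolation=cv2.INTER_CUBIC)
C=cv2.resize(a[240:350,150:270],(400,367),interpolation=cv2.INTER_CUBIC)
save('crop1',np.hstack([A,B])); 
D=cv2.resize(b[240:360,195:345],(400,320),interpolation=cv2.INTER_CUBIC)
o=np.zeros((367,800,3),np.uint8);o[:,:400]=C;o[:320,400:]=D;save('crop2',o)
for c in ['scene','side']:
    P=np.load(c+'P.npy')
    # screen bottom/plate : plate top z~.015
    m=(abs(P[...,2]-.015)<.004)&(P[...,0]>.42)&(P[...,0]<.66)&(P[...,1]>-.34)&(P[...,1]<.03)
    q=P[m][:,:2].astype(np.float32); print(c,'plate',m.sum(),np.median(P[m][:,2]),cv2.minAreaRect(q), cv2.minAreaRect(q))
    m=(abs(P[...,2]-.020)<.004)&(P[...,0]>.42)&(P[...,0]<.66)&(P[...,1]>.2)&(P[...,1]<.35)
    q=P[m][:,:2].astype(np.float32); print('rack',m.sum(),np.median(P[m][:,2]),cv2.minAreaRect(q))
    # table height
    m=(abs(P[...,2])<.01)&(P[...,0]>.4)&(P[...,0]<.5)&(P[...,1]>.02)&(P[...,1]<.08);print('table',np.median(P[m][:,2]))
E
```

```text
scene plate 2495 0.016378087945458364 ((0.5396519899368286, -0.16136868298053741), (0.3243940472602844, 0.14588089287281036), 85.0902328491211) ((0.5396519899368286, -0.16136868298053741), (0.3243940472602844, 0.14588089287281036), 85.0902328491211)
rack 1599 0.02063510867385787 ((0.5445914268493652, 0.27522364258766174), (0.16377641260623932, 0.0742700919508934), 2.4940755367279053)
table 0.0008990982226683153
side plate 1843 0.013487970087313728 ((0.5427385568618774, -0.1602931022644043), (0.32168254256248474, 0.14361752569675446), 84.63111877441406) ((0.5427385568618774, -0.1602931022644043), (0.32168254256248474, 0.14361752569675446), 84.63111877441406)
rack 2203 0.017823211937827654 ((0.5480917692184448, 0.25563400983810425), (0.16277071833610535, 0.11529341340065002), 2.2269606590270996)
table -0.0017900377574737725
```

View pics/crop1.png

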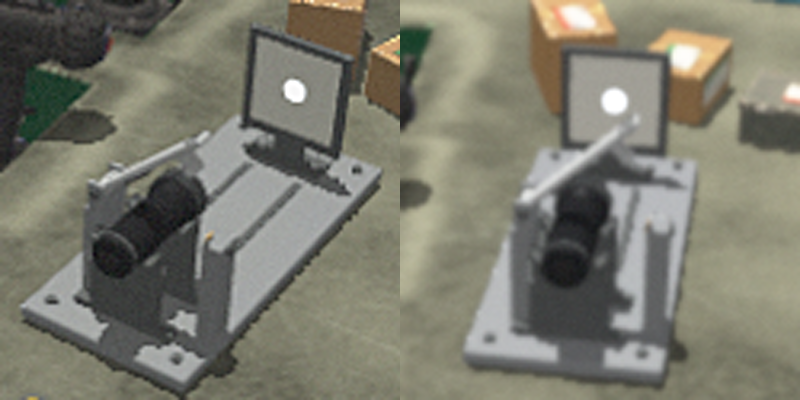

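View pics/crop2.png

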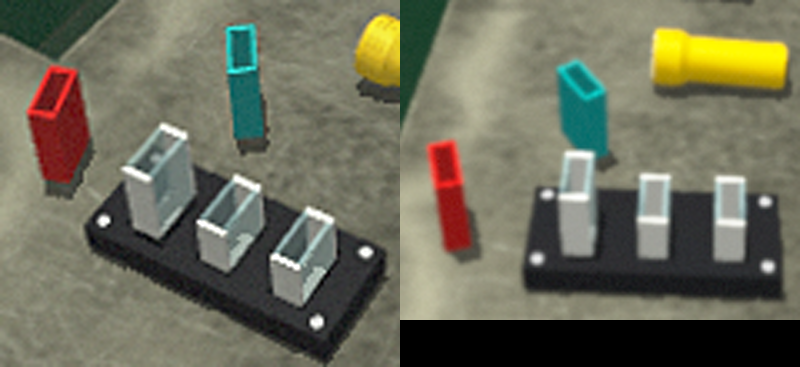

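The tall glass is the left pocket: scene crop (160,180), side crop (578,205). It stands clearly above its two neighbours, is white and clear, and sits in the rack. Red and turquoise stand loose on the table. Next I'll fit the keeper, lamp and screen.

```bash
python3 - <<'E'
from h import *
yaw=np.radians(-5.1); R=np.array([[np.cos(yaw),-np.sin(yaw)],[np.sin(yaw),np.cos(yaw)]])
C=np.array([.541,-.161])
for c in ['scene','side']:
    P=np.load(c+'P.npy').copy()
    L=P.copy(); L[...,:2]=(P[...,:2]-C)@R   # bench frame
    near=(abs(L[...,0])<.09)&(abs(L[...,1])<.18)
    img=np.load(c+'0.npz')['p'].astype(int)
    # screen
    m=near&(L[...,1]<-.10)&(L[...,2]>.045)&(L[...,2]<.16)
    q=L[m]; print(c,'screen',m.sum(),np.round(np.percentile(q,[1,50,99],axis=0),4).tolist())
    w=m&(img.min(-1)>235); q=L[w]; print(' spot',w.sum(),np.round(q.mean(0),4),np.round(np.ptp(q,0),3))
    # bar
    for r in ctrl.cut_out(c,'keeper')[:1]:
        q=L[r['region']&near&(L[...,1]>-.05)&(L[...,2]>.10)]
        print(' bar',len(q),np.round(np.percentile(q,[2,50,98],axis=0),4).tolist())
        q=q[abs(q[:,1]-np.median(q[:,1]))<.015]
        f=np.polyfit(q[:,0],q[:,2],1); print(' slope',f, 'ang',np.arctan(f[0]))
    for r in ctrl.cut_out(c,'lamp')[:2]:
        q=L[r['region']&near&(L[...,2]>.06)]
        if len(q)>30:
            print(' lamp',len(q),np.round(np.percentile(q,[2,50,98],axis=0),4).tolist())
            # cylinder fit radius from upper pts along axis
            for lo,hi in [(.05,.08),(.08,.11),(.11,.14),(.14,.17)]:
                k=q[(q[:,1]>lo)&(q[:,1]<hi)]
                if len(k)>20:
                    from scipy.optimize import least_squares
                    f=least_squares(lambda p:np.hypot(k[:,0]-p[0],k[:,2]-p[1])-.017,[0,.085],loss='soft_l1',f_scale=.001).x
                    print('  ax',lo,len(k),np.round(f,4), np.round(k[:,2].max(),4))
E
```

```text
scene screen 994 [[-0.0475, -0.1263, 0.0458], [-0.0033, -0.1209, 0.0915], [0.0434, -0.116, 0.1338]]
 spot 32 [-0.0015 -0.1206  0.0869] [0.015 0.007 0.017]
 bar 188 [[-0.0427, 0.0928, 0.1134], [-0.0203, 0.1066, 0.1542], [0.033, 0.1103, 0.1811]]
 slope [-0.74911752  0.13995942] ang -0.6429360811100098
 lamp 618 [[-0.0219, 0.0524, 0.0768], [-0.0085, 0.1053, 0.0989], [0.0124, 0.1497, 0.1074]]
  ax 0.05 181 [-0.0025  0.0894] 0.1088
  ax 0.08 142 [-0.0005  0.0862] 0.1519
  ax 0.11 144 [-0.0007  0.0864] 0.1554
  ax 0.14 142 [0.     0.0857] 0.1053
side screen 962 [[-0.0443, -0.1255, 0.0461], [0.003, -0.1204, 0.0926], [0.0466, -0.1158, 0.131]]
 spot 40 [ 0.001  -0.1207  0.083 ] [0.017 0.009 0.021]
 bar 175 [[-0.0367, 0.0966, 0.113], [-0.0029, 0.1088, 0.1458], [0.0328, 0.113, 0.1764]]
 slope [-0.79952823  0.14030333] ang -0.6744532132935296
 lamp 444 [[-0.0138, 0.0631, 0.074], [0.0001, 0.1199, 0.0964], [0.018, 0.1531, 0.1037]]
  ax 0.05 95 [0.0022 0.0862] 0.1055
  ax 0.08 91 [0.0023 0.0832] 0.1014
  ax 0.11 101 [0.0025 0.0832] 0.1015
  ax 0.14 157 [-0.0016  0.08  ] 0.102
```

```bash
python3 - <<'E'
from h import *
yaw=np.radians(-5.1); R=np.array([[np.cos(yaw),-np.sin(yaw)],[np.sin(yaw),np.cos(yaw)]])
C=np.array([.541,-.161])
for c in ['scene','side']:
    P=np.load(c+'P.npy').copy()
    L=P.copy(); L[...,:2]=(P[...,:2]-C)@R
    m=(abs(L[...,0]+.055)<.02)&(abs(L[...,1]-.107)<.03)&(L[...,2]>.085)&(L[...,2]<.108)
    print(c,m.sum(),np.round(np.percentile(L[m],[2,50,98],axis=0),4).tolist())
    m=(L[...,0]>.02)&(L[...,0]<.06)&(abs(L[...,1]-.107)<.03)&(L[...,2]>.06)&(L[...,2]<.13)
    print(c,m.sum(),np.round(np.percentile(L[m],[2,50,98],axis=0),4).tolist())
    q=L[m];q=q[q[:,2]>.105];print(np.round(np.percentile(q,[2,50,98],axis=0),4).tolist())
def w(x,y):return C+R@np.array([x,y])
print('tab now',w(.038-.09*np.cos(.67),.1075),'beam',w(0,-.0365),'tab shut',w(.038-.09,.1075), 'hinge',w(.038,.1075))
E
```

```text
scene 113 [[-0.0712, 0.0892, 0.086], [-0.0641, 0.1066, 0.1003], [-0.0533, 0.1138, 0.1041]]
scene 248 [[0.0222, 0.0826, 0.0651], [0.0289, 0.1127, 0.0939], [0.042, 0.13, 0.1203]]
[[0.0221, 0.0869, 0.1071], [0.0312, 0.1081, 0.1153], [0.0398, 0.1196, 0.1239]]
side 86 [[-0.068, 0.0935, 0.0859], [-0.0583, 0.1113, 0.0976], [-0.0483, 0.1174, 0.101]]
side 294 [[0.0219, 0.0825, 0.0619], [0.0331, 0.1178, 0.0864], [0.0455, 0.1339, 0.1215]]
[[0.0214, 0.0903, 0.1063], [0.0337, 0.1098, 0.1134], [0.0433, 0.1229, 0.1238]]
tab now [ 0.51814103 -0.05103261] beam [ 0.53775536 -0.1973555 ] tab shut [ 0.498762   -0.04930308] hinge [ 0.5884057  -0.05730357]
```

```bash
cat >> h.py <<'E'
C=np.array([.541,-.161]); YB=np.radians(-5.1)
RB=np.array([[np.cos(YB),-np.sin(YB)],[np.sin(YB),np.cos(YB)]])
def w(x,y,z): return np.r_[C+RB@np.array([x,y]),z]
def plan(goal,ang=None,start=None,step=.9):
    """goal TCP world, ang = tool-y heading deg. prints rows of 5"""
    s=ctrl.get_state(); T=toolT(s)
    a0=np.degrees(np.arctan2(T[1,1],T[0,1])); p=T[:3,3].copy()
    if start is not None: p=np.array(start[:3],float); a0=start[3]
    if ang is None: ang=a0
    d=(ang-a0+180)%360-180
    n=1
    def ax(a):
        a=np.radians(a); y=np.array([np.cos(a),np.sin(a),0]); x=np.array([0,0,-1.]); return np.c_[x,y,np.cross(x,y)]
    while True:
        rows=[];yw=[];q=p.copy();a=a0;ok=True
        for k in range(n):
            v=ax(a).T@((np.array(goal)-q)/(n-k))/.025
            v=np.round(v,2); t=round(-(ang-a)/6/(n-k) if abs(d)>.01 else 0,2) if True else 0
            t=round(-((ang-a+180)%360-180)/6/(n-k),2)
            if abs(v).max()>step or abs(t)>.95: ok=False;break
            rows.append(v.tolist());yw.append(t); q=q+ax(a)@v*.025; a-=6*t
        if ok: break
        n+=1
    print('t',round(float(s['time']),2),'from',np.round(T[:3,3],4),'a0',round(a0,2),'turn',round(d,2),'rows',n)
    for i in range(0,n,5): print([[x+0 for x in r] for r in rows[i:i+5]],yw[i:i+5])
    print('end',np.round(q,4),round(a,2))
E
python3 - <<'E'
from h import *
plan([.238,-.604,.26],None)
plan(w(-.025,.1065,.25),-5.1,start=[.2383,-.6041,.26,-68.4])
E
```

```text
t 0.95 from [ 0.2385 -0.6047  0.1953] a0 -68.47 turn 0.0 rows 3
[[-0.86, -0.01, 0.0], [-0.86, -0.01, 0.0], [-0.87, -0.01, 0.01]] [np.float64(-0.0), np.float64(-0.0), np.float64(-0.0)]
end [ 0.238  -0.6041  0.26  ] -68.47
t 0.95 from [ 0.2385 -0.6047  0.1953] a0 -68.4 turn 63.3 rows 28
[[0.01, -0.58, -0.67], [0.01, -0.55, -0.69], [0.01, -0.53, -0.72], [0.01, -0.5, -0.74], [0.02, -0.47, -0.76]] [-0.38, -0.38, -0.38, -0.38, -0.38]
[[0.01, -0.44, -0.77], [0.02, -0.41, -0.79], [0.01, -0.37, -0.81], [0.02, -0.34, -0.82], [0.01, -0.31, -0.83]] [-0.38, -0.38, -0.38, -0.38, -0.38]
[[0.02, -0.28, -0.84], [0.01, -0.24, -0.85], [0.02, -0.21, -0.86], [0.01, -0.17, -0.87], [0.02, -0.14, -0.88]] [-0.38, -0.37, -0.38, -0.37, -0.38]
[[0.01, -0.1, -0.88], [0.02, -0.07, -0.89], [0.01, -0.04, -0.89], [0.02, 0.0, -0.89], [0.01, 0.03, -0.89]] [-0.37, -0.38, -0.37, -0.38, -0.37]
[[0.02, 0.07, -0.88], [0.01, 0.1, -0.88], [0.02, 0.14, -0.88], [0.01, 0.17, -0.87], [0.02, 0.21, -0.86]] [-0.38, -0.37, -0.38, -0.37, -0.38]
[[0.01, 0.24, -0.86], [0.02, 0.27, -0.84], [0.01, 0.31, -0.84]] [-0.37, -0.38, -0.37]
end [ 0.5255 -0.0526  0.25  ] -5.1
```

servo_tool:
  dp:
    - [-0.86,0,0]
    - [-0.86,0,0]
    - [-0.87,0,0]
    - [0,-0.58,-0.67]
    - [0,-0.55,-0.7]
  yaw: [0,0,0,-0.38,-0.38]
  fingers: 0
  grip_force: 15

```text
time: 1.45
position: [0.2591, -0.5658, 0.2609]
tool_rot: [1.968, 0.454, -1.968]
ft_force: [0.4, 0.4, -0.7]
grip_width: 0.628
```

servo_tool:
  dp:
    - [0,-0.53,-0.72]
    - [0,-0.5,-0.74]
    - [0,-0.47,-0.76]
    - [0,-0.44,-0.77]
    - [0,-0.4,-0.8]
  yaw: [-0.38,-0.38,-0.38,-0.38,-0.38]

```text
time: 1.95
position: [0.3117, -0.4652, 0.2601]
tool_rot: [1.843, 0.628, -1.843]
ft_force: [-0.8, 0.4, 0.8]
grip_width: 0.172
```

servo_tool:
  dp:
    - [0,-0.37,-0.8]
    - [0,-0.34,-0.8]
    - [0,-0.31,-0.8]
    - [0,-0.28,-0.85]
    - [0,-0.24,-0.85]
  yaw: [-0.38,-0.38,-0.38,-0.38,-0.38]

```text
time: 2.45
position: [0.3622, -0.3675, 0.26]
tool_rot: [1.713, 0.782, -1.713]
ft_force: [-0.3, -0.9, 0.0]
grip_width: 0.007
```

servo_tool:
  dp:
    - [0,-0.2,-0.85]
    - [0,-0.17,-0.85]
    - [0,-0.14,-0.85]
    - [0,-0.1,-0.88]
    - [0,-0.07,-0.88]
  yaw: [-0.38,-0.38,-0.38,-0.38,-0.38]

```text
time: 2.95
position: [0.4128, -0.2707, 0.26]
tool_rot: [1.578, 0.92, -1.578]
ft_force: [-0.7, -0.0, -0.3]
grip_width: 0.006
```

```bash
python3 - <<'E'
from h import *
plan(w(-.025,.1065,.25),-5.1,step=.95)
s=ctrl.get_state();T=toolT(s);p,d=ctrl.get_image('wrist');save('wrist1',p);np.savez('wrist1.npz',p=p,d=d,T=T)
E
```

```text
t 2.95 from [ 0.4128 -0.2707  0.26  ] a0 -29.52 turn 24.42 rows 11
[[0.04, -0.03, -0.89], [0.04, 0.0, -0.89], [0.04, 0.04, -0.89], [0.04, 0.07, -0.89], [0.03, 0.1, -0.89]] [np.float64(-0.37), np.float64(-0.37), np.float64(-0.37), np.float64(-0.37), np.float64(-0.37)]
[[0.04, 0.14, -0.88], [0.03, 0.17, -0.88], [0.04, 0.21, -0.87], [0.03, 0.24, -0.86], [0.04, 0.27, -0.85]] [np.float64(-0.37), np.float64(-0.37), np.float64(-0.37), np.float64(-0.37), np.float64(-0.37)]
[[0.03, 0.3, -0.84]] [np.float64(-0.37)]
end [ 0.5255 -0.0526  0.25  ] -5.1
```

View pics/wrist1.png

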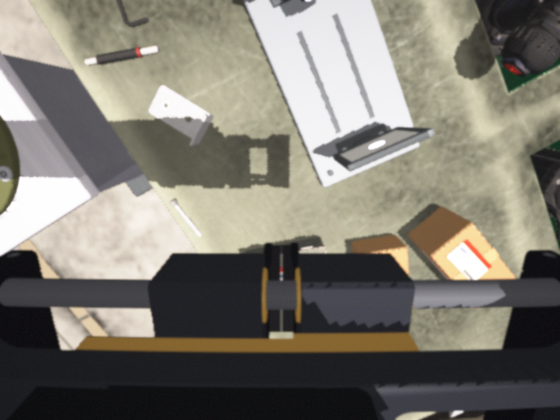

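The wrist view (fingers shut at the bottom centre) shows the bench plate ahead with the screen at (380,145) and its slots, consistent with the bench fit. I'll carry on.

servo_tool:
  dp:
    - [0.04,-0.03,-0.89]
    - [0.04,0,-0.89]
    - [0.04,0.04,-0.89]
    - [0.04,0.07,-0.89]
    - [0.03,0.1,-0.89]
  yaw: [-0.37,-0.37,-0.37,-0.37,-0.37]

```text
time: 3.5
position: [0.4644, -0.1715, 0.2551]
tool_rot: [1.442, 1.04, -1.442]
ft_force: [1.1, -0.3, -0.5]
grip_width: 0.003
```

```bash
python3 - <<'E'
from h import *
s=ctrl.get_state();T=toolT(s);p,d=ctrl.get_image('wrist');save('wrist2',p);np.savez('wrist2.npz',p=p,d=d,T=T)
P=cloud('wrist',d,T); L=P.copy(); L[...,:2]=(P[...,:2]-C)@RB
m=(abs(L[...,0])<.1)&(abs(L[...,1])<.19)
k=m&(abs(L[...,2]-.015)<.004); q=P[k][:,:2].astype(np.float32); print('plate',k.sum(),np.median(P[k][:,2]),cv2.minAreaRect(q))
k=m&(L[...,2]>.122)&(L[...,1]>0)
print('bar',k.sum(),np.round(np.percentile(L[k],[2,50,98],axis=0),4).tolist())
q=L[k]; f=np.polyfit(q[:,0],q[:,2],1); print(f,np.arctan(f[0]))
k=m&(abs(L[...,0]+.06)<.02)&(abs(L[...,1]-.107)<.03)&(L[...,2]>.095)&(L[...,2]<.108)
print('post',k.sum(),np.round(np.percentile(L[k],[2,50,98],axis=0),4).tolist() if k.any() else '')
plan(w(-.025,.1065,.25),-5.1,step=.95)
E
```

```text
plate 17341 0.014425420562247493 ((0.5421999096870422, -0.1603228598833084), (0.31726211309432983, 0.14491644501686096), 84.66561889648438)
bar 46264 [[-0.0984, 0.0004, 0.1647], [-0.0672, 0.0107, 0.377], [-0.0078, 0.0993, 0.4013]]
[-0.82616762  0.32093166] -0.6904944016911073
post 426 [[-0.0675, 0.0907, 0.0973], [-0.0584, 0.1023, 0.1003], [-0.0494, 0.1136, 0.102]]
t 3.55 from [ 0.4663 -0.1669  0.2552] a0 -17.98 turn 12.88 rows 6
[[0.03, 0.14, -0.85], [0.04, 0.17, -0.84], [0.03, 0.2, -0.83], [0.04, 0.24, -0.82], [0.03, 0.27, -0.82]] [np.float64(-0.36), np.float64(-0.36), np.float64(-0.36), np.float64(-0.36), np.float64(-0.35)]
[[0.04, 0.29, -0.8]] [np.float64(-0.36)]
end [ 0.5255 -0.0528  0.2499] -5.08
```

View pics/wrist2.png

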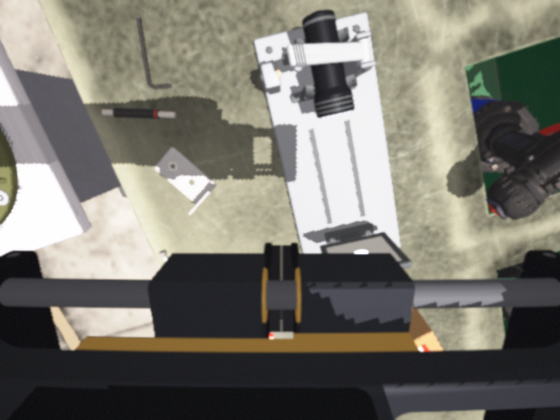

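The wrist view shows the bench from above: lamp (328,65), the open keeper bar from its free end (300,50) to the hinge (368,52), and the catch post (272,75). I'll refine with this.

```bash
python3 - <<'E'
from h import *
from scipy.optimize import least_squares
f=np.load('wrist2.npz');d=f['d'];T=f['T'];P=cloud('wrist',d,T)
ctr=np.array([.5422,-.1603]);yw=np.radians(-5.33);R=np.array([[np.cos(yw),-np.sin(yw)],[np.sin(yw),np.cos(yw)]])
L=P.copy(); L[...,:2]=(P[...,:2]-ctr)@R
v=np.mgrid[0:420,0:560][0]
m=(abs(L[...,0])<.09)&(abs(L[...,1])<.17)&(v<235)
k=m&(abs(L[...,2]-.015)<.003); q=L[k]
print('plate edges', np.round(np.percentile(q,[.5,99.5],axis=0),4).tolist())
k=m&(L[...,2]>.122)&(L[...,2]<.2)&(L[...,1]>.05)&(v<100); q=L[k]
print('bar',len(q),np.round(np.percentile(q,[2,50,98],axis=0),4).tolist())
g=np.polyfit(q[:,0],q[:,2],1); print(g,np.arctan(g[0]),'y centre by x',[np.round((np.percentile(q[abs(q[:,0]-x)<.006][:,1],[5,95])),4).tolist() for x in (-.03,-.01,.01)])
k=m&(L[...,1]>.06)&(L[...,1]<.15)&(abs(L[...,0])<.02)&(L[...,2]>.085)&(L[...,2]<.108)
for lo,hi in[(.055,.07),(.075,.09),(.12,.15)]:
    z=L[k];z=z[(z[:,1]>lo)&(z[:,1]<hi)]
    s=least_squares(lambda p:np.hypot(z[:,0]-p[0],z[:,2]-p[1])-.017,[0,.085],loss='soft_l1',f_scale=.001).x;print('lamp',lo,len(z),np.round(s,4),np.round(z[:,2].max(),4))
k=m&(L[...,2]>.06)&(L[...,2]<.14)&(L[...,1]<-.1);print('screen',np.round(np.percentile(L[k],[2,50,98],axis=0),4).tolist())
k=m&(abs(L[...,0]+.06)<.02)&(abs(L[...,1]-.107)<.03)&(L[...,2]>.095)&(L[...,2]<.108);print('post',np.round(np.percentile(L[k],[2,50,98],axis=0),4).tolist())
k=m&(L[...,1]>.03)&(L[...,1]<.16)&(abs(L[...,0])<.02)&(L[...,2]>.08)&(L[...,2]<.108);print('lamp y',np.percentile(L[k][:,1],[1,99]))
E
```

```text
plate edges [[-0.0713, -0.1275, 0.0123], [0.0709, 0.1568, 0.0169]]
bar 1449 [[-0.0425, 0.0934, 0.1237], [-0.0168, 0.1008, 0.1565], [0.0203, 0.1089, 0.1795]]
[-0.86487884  0.14289784] -0.7130688271157085 y centre by x [[0.094, 0.1084], [0.0935, 0.1084], [0.0936, 0.1084]]
lamp 0.055 381 [-0.0005  0.0888] 0.107
lamp 0.075 490 [0.0001 0.0841] 0.1033
lamp 0.12 976 [0.0001 0.0842] 0.1036Traceback (most recent call last):
  File "<stdin>", line 17, in <module>
    return _quantile_unchecked(
        a, q, axis, out, overwrite_input, method, keepdims, weights)
    return _ureduce(a,
                    func=_quantile_ureduce_func,
    ...<5 lines>...
                    overwrite_input=overwrite_input,
                    method=method)
    r = func(a, **kwargs)
    result = _quantile(arr,
                       quantiles=q,
    ...<2 lines>...
                       out=out,
                       weights=wgt)
    slices_having_nans = np.isnan(arr[-1, ...])
                                  ~~~^^^^^^^^^
IndexError: index -1 is out of bounds for axis 0 with size 0
```

```bash
sed -i 's/^C=.*/C=np.array([.542,-.161]); YB=np.radians(-5.2)/' h.py; python3 - <<'E'
from h import *
plan(w(-.025,.103,.195),-5.2,step=.95)
E
```

```text
t 3.55 from [ 0.4663 -0.1669  0.2552] a0 -17.98 turn 12.78 rows 6
[[0.4, 0.15, -0.83], [0.4, 0.18, -0.82], [0.4, 0.22, -0.81], [0.4, 0.25, -0.8], [0.4, 0.27, -0.79]] [np.float64(-0.36), np.float64(-0.35), np.float64(-0.36), np.float64(-0.35), np.float64(-0.36)]
[[0.41, 0.3, -0.79]] [np.float64(-0.35)]
end [ 0.5263 -0.0561  0.1949] -5.2
```

servo_tool:
  dp:
    - [0.1,0.15,-0.83]
    - [0.2,0.18,-0.82]
    - [0.4,0.22,-0.81]
    - [0.5,0.25,-0.8]
    - [0.5,0.27,-0.79]
  yaw: [-0.36,-0.35,-0.36,-0.35,-0.36]

```text
time: 4.05
position: [0.5152, -0.0801, 0.2112]
tool_rot: [1.308, 1.143, -1.308]
ft_force: [-0.2, -0.4, -0.1]
grip_width: 0.006
```

servo_tool:
  dp:
    - [0.5,0.3,-0.79]
    - [0.2,0,0]
    - [0,0,0]
    - [0,0,0]
    - [0,0,0]
  yaw: [-0.35,0,0,0,0]

```text
time: 4.55
position: [0.525, -0.0645, 0.1957]
tool_rot: [1.285, 1.157, -1.285]
ft_force: [-0.4, 0.0, 0.1]
grip_width: 0.008
```

```bash
python3 - <<'E'
from h import *
plan(w(-.025,.103,.18),-5.2,step=.95)
s=ctrl.get_state();print(np.round(s['joint_positions'],2),np.round(s['ft_force'],2))
p,d=ctrl.get_image('side');q,_=ctrl.get_image('scene')
save('s2',np.hstack([cv2.resize(p[90:230,225:365],(400,400),interpolation=cv2.INTER_CUBIC),cv2.resize(q[90:230,235:375],(400,400),interpolation=cv2.INTER_CUBIC)]))
E
```

```text
t 4.55 from [ 0.525  -0.0645  0.1957] a0 -5.93 turn 0.73 rows 1
[[0.63, 0.02, -0.34]] [np.float64(-0.12)]
end [ 0.5263 -0.0561  0.1799] -5.21
[ 0.66  0.1  -0.62  1.73  0.06  1.33 -0.08] [-0.42  0.01  0.07]
```

View pics/s2.png

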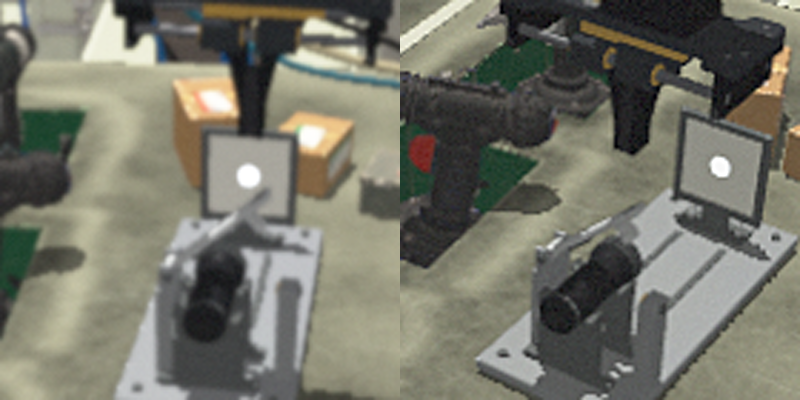

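```bash
python3 - <<'E'
from h import *
for c,o in (('side',(225,90)),('scene',(235,90))):
    for P in ([.525,-.0645,.1957],w(-.043,.103,.178)): print(c,(proj(c,P)-o)/.35)
E
```

```text
side [[249.58705808 162.38003667]]
side [[270.53209098 190.37110405]]
scene [[224.3661201 177.6666745]]
scene [[236.95558657 210.18662416]]
```

```bash
python3 - <<'E'
from h import *
o=[]
for c in ('side','scene'):
    p,d=ctrl.get_image(c);P=cloud(c,d)
    m=(abs(P[...,0]-.525)<.04)&(abs(P[...,1]+.0645)<.04)&(P[...,2]>.182)&(P[...,2]<.26)
    q=P[m];print(c,m.sum(),np.round(np.percentile(q,[1,50,99],axis=0),4).tolist(), q[:,2].min())
    t=proj(c,[.525,-.0645,.1957])[0].astype(int)
    o.append(cv2.resize(p[t[1]-35:t[1]+25,t[0]-30:t[0]+30],(400,400),interpolation=cv2.INTER_NEAREST))
save('s3',np.hstack(o))
E
```

```text
side 181 [[0.5147, -0.0628, 0.2221], [0.5264, -0.0545, 0.2424], [0.5372, -0.0496, 0.2596]] 0.2212313333378419
scene 191 [[0.5106, -0.0733, 0.2242], [0.5195, -0.0547, 0.2428], [0.5343, -0.05, 0.2597]] 0.18248191669951408
```

View pics/s3.png

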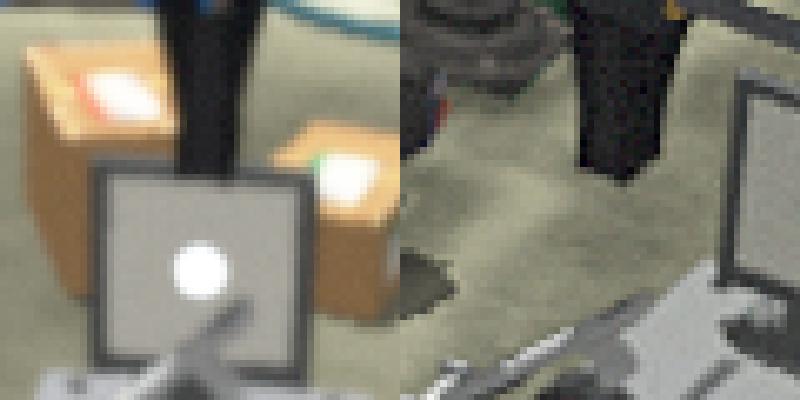

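```bash
python3 - <<'E'
from h import *
for c in ('side','scene'):
    P=np.load(c+'P.npy')
    m=(abs(P[...,0]-.238)<.12)&(abs(P[...,1]+.604)<.12)&(P[...,2]>.12)&(P[...,2]<.40)
    q=P[m];print(c,m.sum())
    if m.sum(): print(np.round(np.percentile(q,[0.5,2,50,99],axis=0),4).tolist(), np.sort(q[:,2])[:15].round(3))
    t=proj(c,[.238,-.604,.194])[0];print(t)
    img=np.load(c+'0.npz')['p'];t=np.clip(t.astype(int),45,510)
    save('z_'+c,cv2.resize(img[max(t[1]-50,0):t[1]+40,t[0]-45:t[0]+45],(400,400),interpolation=cv2.INTER_NEAREST))
a=cv2.imread('pics/z_side.png');b=cv2.imread('pics/z_scene.png');cv2.imwrite('pics/z.png',np.hstack([a,b]))
E
```

```text
side 1907
[[0.1742, -0.6812, 0.2213], [0.1801, -0.6677, 0.2273], [0.241, -0.5615, 0.325], [0.3026, -0.5059, 0.3989]] [0.218 0.218 0.218 0.219 0.219 0.219 0.22  0.22  0.221 0.221 0.221 0.221
 0.221 0.222 0.222]
[408.81140936  78.35754471]
scene 1955
[[0.1705, -0.6778, 0.2237], [0.1746, -0.6679, 0.2291], [0.2265, -0.5568, 0.3322], [0.2988, -0.5056, 0.3986]] [0.221 0.222 0.222 0.223 0.223 0.223 0.223 0.224 0.224 0.224 0.224 0.224
 0.224 0.225 0.226]
[489.57396605  92.56404205]
```

View pics/z.png

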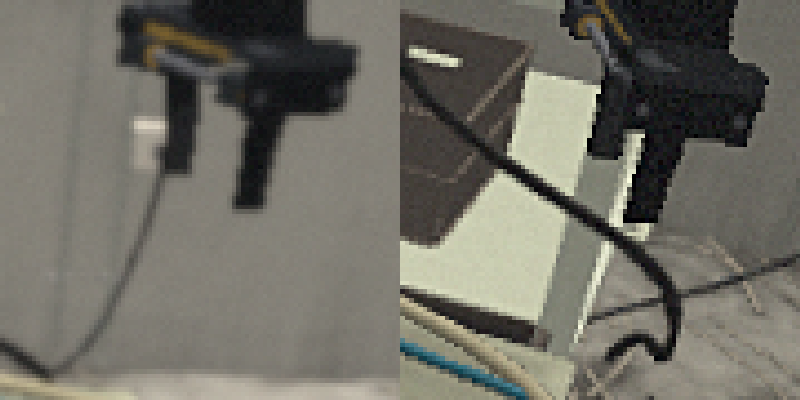

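servo_tool:
  dp:
    - [0.3,0,-0.3]
    - [0.3,0,0]
    - [0.25,0,0]
    - [0.25,0,0]
    - [0.25,0,0]
  yaw: [-0.12,0,0,0,0]

```text
time: 5.25
position: [0.5254, -0.056, 0.1607]
tool_rot: [1.274, 1.166, -1.275]
ft_force: [0.7, -0.1, -0.0]
grip_width: 0.006
```

```bash
cat >> h.py <<'E'
def pair(name,P,h=30):
    o=[]
    for c in ('side','scene'):
        p,d=ctrl.get_image(c); t=proj(c,P)[0].astype(int)
        o.append(cv2.resize(p[max(t[1]-h,0):t[1]+h,t[0]-h:t[0]+h],(400,400),interpolation=cv2.INTER_CUBIC))
    save(name,np.hstack(o))
E
python3 - <<'E'
from h import *
plan(w(-.026,.103,.16),-5.2)
s=ctrl.get_state();print(np.round(s['ft_force'],2))
pair('s4',w(-.03,.103,.16))
E
```

```text
t 5.25 from [ 0.5254 -0.056   0.1607] a0 -5.11 turn -0.09 rows 1
[[0.03, 0.0, 0.0]] [np.float64(0.02)]
end [ 0.5254 -0.056   0.1599] -5.23
[ 0.71 -0.05 -0.01]
```

View pics/s4.png

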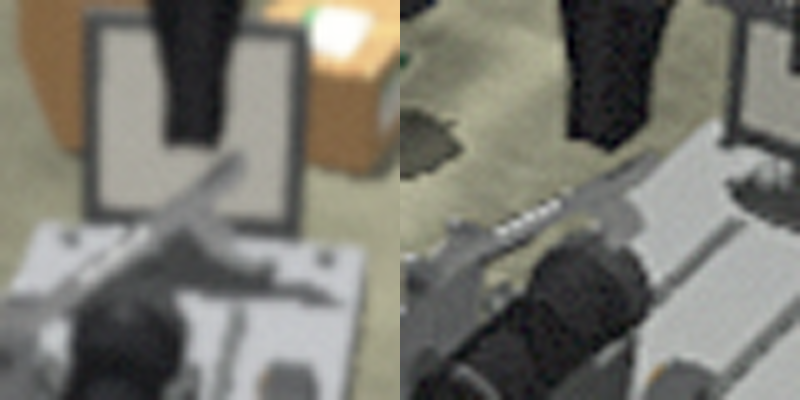

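```bash
cat >> h.py <<'E'
def bar(c='side'):
    p,d=ctrl.get_image(c);P=cloud(c,d);L=P.copy();L[...,:2]=(P[...,:2]-C)@RB
    for r in ctrl.cut_out(c,'keeper')[:1]:
        q=L[r['region']]; q=q[(abs(q[:,0])<.08)&(abs(q[:,1]-.105)<.015)&(q[:,2]>.1)]
        f=np.polyfit(q[:,0],q[:,2],1); print(c,'bar',round(r['score'],2),np.round(r['extent']),len(q),'ang',round(-np.arctan(f[0]),3),'z@-.03',round(np.polyval(f,-.03),4),np.round(np.percentile(q,[3,97],axis=0),3).tolist())
E
python3 - <<'E'
from h import *
bar();bar('scene')
E
```

```text
side bar 0.56 [282. 156. 322. 186.] 231 ang 0.674 z@-.03 0.1631 [[-0.04, 0.096, 0.112], [0.033, 0.113, 0.178]]
scene bar 0.71 [287. 163. 321. 180.] 176 ang 0.664 z@-.03 0.163 [[-0.044, 0.094, 0.116], [0.03, 0.11, 0.181]]
```

The bar hasn't moved although the reported TCP is below its top surface. The pictures put the fingertips about 25 mm above the reported TCP. I'll go down in small steps and watch for contact.

servo_tool:
  dp:
    - [0.15,0,0]
    - [0.15,0,0]
    - [0.15,0,0]
    - [0.15,0,0]
    - [0.15,0,0]
  yaw: [0,0,0,0,0]

```text
time: 6.05
position: [0.5256, -0.0559, 0.1424]
tool_rot: [1.275, 1.166, -1.275]
ft_force: [-0.7, -0.1, 0.6]
grip_width: 0.005
```

```bash
python3 - <<'E'
from h import *
s=ctrl.get_state();print(np.round(s['ft_force'],2),np.round(s['position'],4))
bar()
pair('s5',w(-.03,.103,.16))
E
```

```text
[-0.65 -0.06  0.57] [ 0.5256 -0.0559  0.1424]
side bar 0.66 [284. 160. 322. 184.] 127 ang 0.625 z@-.03 0.1583 [[-0.041, 0.101, 0.117], [0.026, 0.112, 0.172]]
```

View pics/s5.png

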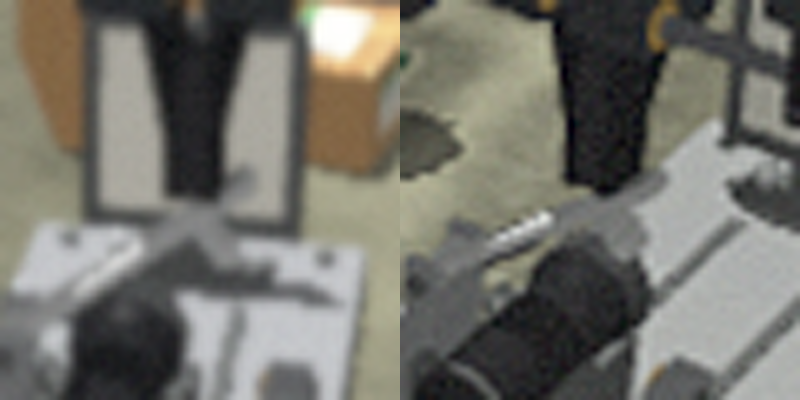

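Contact: the bar has started down with the tips at about z 0.167 (reported TCP 0.142), so the tip offset is about +24.5 mm. I'll follow the bar's arc.

servo_tool:
  dp:
    - [0.2,-0.12,0]
    - [0.2,-0.12,0]
    - [0.2,-0.1,0]
    - [0.2,-0.1,0]
    - [0.2,-0.08,0]
  yaw: [0,0,0,0,0]

```text
time: 6.75
position: [0.5122, -0.0547, 0.1172]
tool_rot: [1.274, 1.166, -1.275]
ft_force: [-0.4, 0.2, 0.5]
grip_width: 0.003
```

servo_tool:
  dp:
    - [0.2,-0.07,0]
    - [0.2,-0.05,0]
    - [0.15,-0.05,0]
    - [0,0,0]
    - [0,0,0]
  yaw: [0,0,0,0,0]

```text
time: 7.25
position: [0.5084, -0.0544, 0.1039]
tool_rot: [1.275, 1.166, -1.275]
ft_force: [-0.2, 0.1, 0.0]
grip_width: 0.007
```

```bash
python3 - <<'E'
from h import *
s=ctrl.get_state();print(np.round(s['ft_force'],2),np.round(s['position'],4), RB.T@(np.array(s['position'][:2])-C))
bar();bar('scene')
pair('s6',w(-.03,.103,.12))
E
```

```text
[-0.19  0.13  0.03] [ 0.5084 -0.0544  0.1039] [-0.04311302  0.10313871]
side bar 0.49 [284. 177. 332. 189.] 188 ang 0.176 z@-.03 0.1211 [[-0.063, 0.097, 0.11], [0.03, 0.112, 0.131]]
scene bar 0.52 [287. 175. 327. 191.] 220 ang 0.161 z@-.03 0.123 [[-0.067, 0.094, 0.112], [0.03, 0.11, 0.134]]
```

View pics/s6.png

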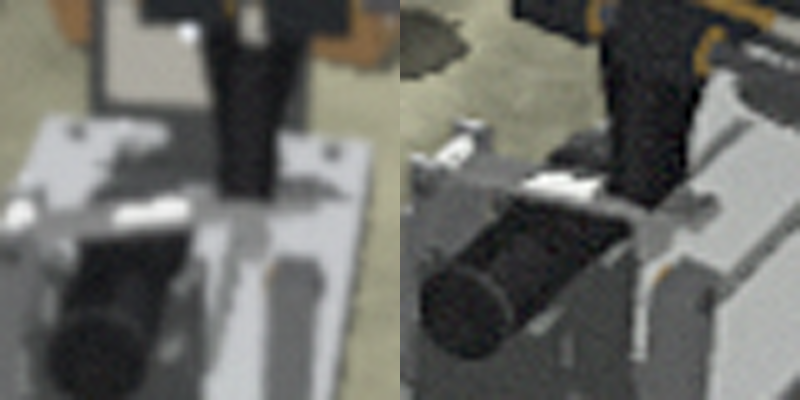

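servo_tool:
  dp:
    - [0.12,-0.03,0]
    - [0.12,-0.03,0]
    - [0.12,0,0]
    - [0.1,0,0]
    - [0.08,0,0]
  yaw: [0,0,0,0,0]

```text
time: 8.05
position: [0.5063, -0.0542, 0.091]
tool_rot: [1.273, 1.166, -1.276]
ft_force: [-3.4, 0.9, 4.1]
grip_width: 0.003
```

servo_tool:
  dp:
    - [0.06,0,0]
    - [0.06,0,0]
    - [0,0,0]
    - [0,0,0]
    - [0,0,0]
  yaw: [0,0,0,0,0]

```text
time: 8.55
position: [0.507, -0.0542, 0.0873]
tool_rot: [1.275, 1.166, -1.274]
ft_force: [1.0, -0.4, -1.1]
grip_width: 0.006
```

```bash
python3 - <<'E'
from h import *
s=ctrl.get_state();print(np.round(s['ft_force'],2),np.round(s['position'],4), RB.T@(np.array(s['position'][:2])-C))
bar();bar('scene')
E
```

```text
[ 0.97 -0.36 -1.13] [ 0.507  -0.0542  0.0873] [-0.04453383  0.10315893]
side bar 0.8 [281. 179. 332. 196.] 219 ang 0.009 z@-.03 0.1095 [[-0.064, 0.096, 0.103], [0.032, 0.113, 0.113]]
scene bar 0.76 [283. 174. 331. 196.] 257 ang 0.0 z@-.03 0.1124 [[-0.07, 0.093, 0.102], [0.031, 0.111, 0.117]]
```

servo_tool:
  dp:
    - [0.04,0,0]
    - [0.04,0,0]
    - [0.03,0,0]
    - [0,0,0]
    - [0,0,0]
  yaw: [0,0,0,0,0]

```text
time: 9.25
position: [0.5068, -0.0542, 0.0846]
tool_rot: [1.274, 1.166, -1.275]
ft_force: [1.1, 0.6, 0.5]
grip_width: 0.007
```

servo_tool:
  dp:
    - [0.04,0,0]
    - [0.04,0,0]
    - [0,0,0]
    - [0,0,0]
    - [0,0,0]
  yaw: [0,0,0,0,0]

```text
time: 9.75
position: [0.507, -0.0543, 0.0838]
tool_rot: [1.274, 1.165, -1.275]
ft_force: [-2.3, -0.2, 7.3]
grip_width: 0.006
```

servo_tool:
  dp:
    - [0.05,0,0]
    - [0,0,0]
    - [-0.1,0,0]
    - [-0.6,0,0]
    - [-0.9,0,0]
  yaw: [0,0,0,0,0]

```text
time: 10.25
position: [0.5058, -0.0541, 0.1213]
tool_rot: [1.274, 1.168, -1.276]
ft_force: [0.1, -1.0, 0.5]
grip_width: 0.002
```

servo_tool:
  dp:
    - [-0.9,0,0]
    - [-0.9,0,0]
    - [-0.9,0,0]
    - [-0.5,0,-0.5]
    - [0,0,-0.9]
  yaw: [0,0,0,0,0]
  fingers: 0.85

```text
time: 10.75
position: [0.5114, -0.0199, 0.2038]
tool_rot: [1.278, 1.161, -1.274]
ft_force: [0.7, 0.5, -0.9]
grip_width: 0.375
```

```bash
python3 - <<'E'
from h import *
bar();bar('scene');pair('s7',w(-.03,.103,.12))
c=np.array([.546,.276]);a=np.radians(2.4);g=c+.048*np.array([np.cos(a),np.sin(a)]);print(g)
plan(np.r_[g,.2],92.4)
s=ctrl.get_state();T=toolT(s);p,d=ctrl.get_image('wrist');save('wrist3',p)
E
```

```text
side bar 0.67 [283. 179. 331. 194.] 245 ang -0.008 z@-.03 0.1079 [[-0.063, 0.095, 0.102], [0.032, 0.112, 0.111]]
scene bar 0.73 [285. 174. 326. 200.] 290 ang -0.016 z@-.03 0.1111 [[-0.069, 0.092, 0.103], [0.031, 0.11, 0.115]]
[0.5939579  0.27801003]
t 11.05 from [ 0.5097 -0.0198  0.2011] a0 -5.13 turn 97.53 rows 18
[[0.0, 0.13, -0.68], [0.0, 0.19, -0.66], [0.0, 0.25, -0.64], [0.0, 0.31, -0.61], [0.0, 0.37, -0.58]] [np.float64(-0.9), np.float64(-0.9), np.float64(-0.9), np.float64(-0.9), np.float64(-0.9)]
[[0.0, 0.42, -0.54], [0.0, 0.47, -0.5], [0.0, 0.51, -0.46], [0.0, 0.56, -0.41], [0.0, 0.59, -0.35]] [np.float64(-0.9), np.float64(-0.9), np.float64(-0.91), np.float64(-0.9), np.float64(-0.91)]
[[0.01, 0.62, -0.29], [0.0, 0.65, -0.23], [0.01, 0.67, -0.17], [0.0, 0.68, -0.11], [0.01, 0.69, -0.04]] [np.float64(-0.9), np.float64(-0.91), np.float64(-0.9), np.float64(-0.91), np.float64(-0.9)]
[[0.0, 0.69, 0.02], [0.01, 0.68, 0.09], [0.0, 0.67, 0.15]] [np.float64(-0.91), np.float64(-0.9), np.float64(-0.91)]
end [0.594  0.278  0.2001] 92.43
```

View pics/s7.png

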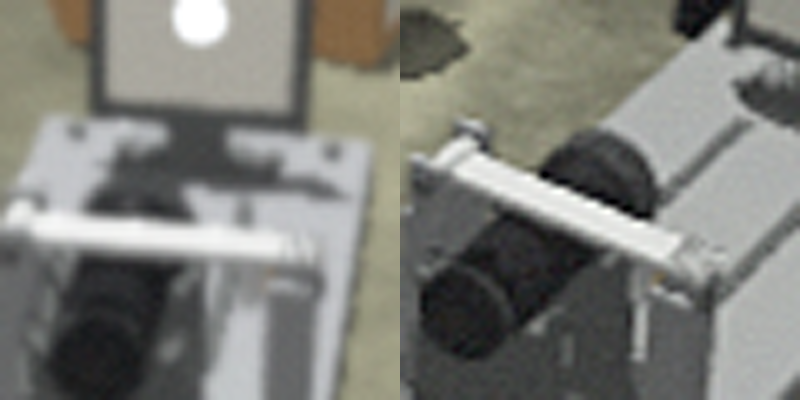

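The keeper is shut: the bar lies level over the lamp in both views and reads about 0 rad, and a hard stop was felt. Next I'll move towards the rack and stop for a wrist view.

servo_tool:
  dp:
    - [-0.2,0.2,-0.9]
    - [-0.2,0.2,-0.9]
    - [-0.2,0.2,-0.9]
    - [-0.2,0.2,-0.9]
    - [0,0.2,-0.9]
  yaw: [0,0,0,0,0]

```text
time: 11.6
position: [0.5456, 0.0904, 0.2219]
tool_rot: [1.276, 1.164, -1.275]
ft_force: [0.7, -0.3, -0.4]
grip_width: 0.843
```

servo_tool:
  dp:
    - [0,0.1,-0.8]
    - [0,0.1,-0.4]
    - [0,0,0]
    - [0,0,0]
    - [0,0,0]
  yaw: [0,0,0,0,0]

```text
time: 12.1
position: [0.5526, 0.1181, 0.2213]
tool_rot: [1.275, 1.164, -1.277]
ft_force: [0.1, -0.2, 0.4]
grip_width: 0.85
```

```bash
python3 - <<'E'
from h import *
s=ctrl.get_state();T=toolT(s);print(np.round(s['position'],4));p,d=ctrl.get_image('wrist');save('wrist4',p);np.savez('wrist4.npz',p=p,d=d,T=T)
for r in ctrl.cut_out('wrist','tall_cell')[:4]: print(r['score'],r['extent'])
P=cloud('wrist',d,T);v=np.mgrid[0:420,0:560][0]
m=(v<235)&(P[...,0]>.43)&(P[...,0]<.66)&(P[...,1]>.2)&(P[...,1]<.34)
k=m&(abs(P[...,2]-.02)<.004);print('rack',k.sum(),np.median(P[k][:,2]),cv2.minAreaRect(P[k][:,:2].astype(np.float32)))
k=m&(P[...,2]>.057)&(P[...,2]<.075);q=P[k];print('tall top',len(q),np.round(np.percentile(q,[1,50,99],axis=0),4).tolist(),cv2.minAreaRect(q[:,:2].astype(np.float32)))
k=m&(P[...,2]>.045)&(P[...,2]<.055)&(P[...,0]<.57);q=P[k];print('short',len(q),np.round(np.percentile(q,[1,50,99],axis=0),4).tolist())
E
```

```text
[0.5526 0.1181 0.2213]
0.62 [303.0, 109.4, 337.1, 148.7]
0.61 [292.7, 10.3, 322.8, 64.1]
0.58 [364.4, 13.6, 410.7, 67.5]
rack 6661 0.01953285703871649 ((0.546616792678833, 0.27584946155548096), (0.16318324208259583, 0.07049234211444855), 2.072864055633545)
tall top 545 [[0.5849, 0.2571, 0.0573], [0.5945, 0.2787, 0.0671], [0.6037, 0.2971, 0.0693]] ((0.5945037603378296, 0.27734991908073425), (0.01867186278104782, 0.04056656360626221), 1.6649373769760132)
short 791 [[0.4898, 0.2538, 0.0454], [0.5078, 0.2755, 0.0494], [0.556, 0.2955, 0.0511]]
```

View pics/wrist4.png

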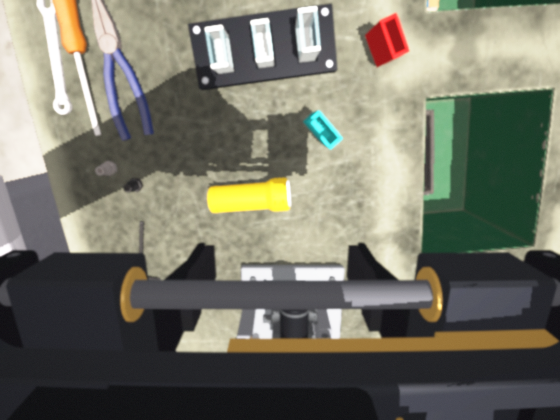

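The wrist view shows the rack with the tall glass at (308,35), the two short ones at (262,42) and (218,47), turquoise at (323,130), red at (386,38) and yellow at (250,195). The tall top at z = 0.067 and the 18.7 x 40.6 mm footprint both match. I'm going for that glass.

```bash
python3 - <<'E'
from h import *
plan([.5944,.2772,.13],92.0)
E
```

```text
t 12.2 from [0.5526 0.1185 0.2214] a0 -5.22 turn 97.22 rows 18
[[0.2, 0.06, -0.36], [0.2, 0.09, -0.35], [0.2, 0.13, -0.34], [0.2, 0.16, -0.33], [0.2, 0.19, -0.31]] [np.float64(-0.9), np.float64(-0.9), np.float64(-0.9), np.float64(-0.9), np.float64(-0.9)]
[[0.2, 0.22, -0.29], [0.2, 0.24, -0.27], [0.21, 0.27, -0.25], [0.2, 0.29, -0.22], [0.21, 0.31, -0.19]] [np.float64(-0.9), np.float64(-0.9), np.float64(-0.9), np.float64(-0.9), np.float64(-0.9)]
[[0.2, 0.33, -0.16], [0.21, 0.34, -0.13], [0.2, 0.35, -0.1], [0.21, 0.36, -0.07], [0.2, 0.36, -0.03]] [np.float64(-0.9), np.float64(-0.9), np.float64(-0.9), np.float64(-0.9), np.float64(-0.9)]
[[0.21, 0.37, 0.0], [0.2, 0.36, 0.04], [0.21, 0.36, 0.07]] [np.float64(-0.9), np.float64(-0.9), np.float64(-0.9)]
end [0.5945 0.2772 0.1299] 91.98
```

servo_tool:
  dp:
    - [0.2,0.06,-0.36]
    - [0.2,0.09,-0.35]
    - [0.2,0.13,-0.34]
    - [0.2,0.16,-0.33]
    - [0.2,0.19,-0.31]
  yaw: [-0.9,-0.9,-0.9,-0.9,-0.9]

```text
time: 12.7
position: [0.5644, 0.1633, 0.1964]
tool_rot: [0.921, 1.366, -0.922]
ft_force: [0.2, -0.8, -0.7]
grip_width: 0.849
```

servo_tool:
  dp:
    - [0.2,0.22,-0.29]
    - [0.2,0.24,-0.27]
    - [0.2,0.27,-0.25]
    - [0.2,0.29,-0.22]
    - [0.2,0.31,-0.19]
  yaw: [-0.9,-0.9,-0.9,-0.9,-0.9]

```text
time: 13.2
position: [0.5761, 0.2073, 0.1713]
tool_rot: [0.559, 1.497, -0.56]
ft_force: [0.1, 0.3, -0.1]
grip_width: 0.847
```

servo_tool:
  dp:
    - [0.2,0.33,-0.16]
    - [0.2,0.34,-0.13]
    - [0.2,0.35,-0.1]
    - [0.2,0.36,-0.07]
    - [0.2,0.36,-0.03]
  yaw: [-0.9,-0.9,-0.9,-0.9,-0.9]

```text
time: 13.7
position: [0.5877, 0.2513, 0.1462]
tool_rot: [0.191, 1.562, -0.192]
ft_force: [-0.1, -0.0, -0.0]
grip_width: 0.848
```

servo_tool:
  dp:
    - [0.2,0.37,0]
    - [0.2,0.36,0.04]
    - [0.2,0.36,0.07]
    - [0,0,0]
    - [0,0,0]
  yaw: [-0.9,-0.9,-0.9,0,0]

```text
time: 14.2
position: [0.5942, 0.2779, 0.1314]
tool_rot: [-0.027, 1.571, 0.026]
ft_force: [0.8, -0.3, 0.1]
grip_width: 0.852
```

```bash
python3 - <<'E'
from h import *
plan([.5944,.2772,.11],92.0)
s=ctrl.get_state();print(np.round(s['joint_positions'],2))
pair('g1',[.5944,.2772,.09],60)
E
```

```text
t 14.2 from [0.5942 0.2779 0.1314] a0 91.93 turn 0.07 rows 1
[[0.85, -0.03, 0.01]] [np.float64(-0.01)]
end [0.5945 0.2771 0.1101] 91.99
[ 0.24  0.57 -1.01  1.49  0.49  1.35  0.8 ]
```

View pics/g1.png

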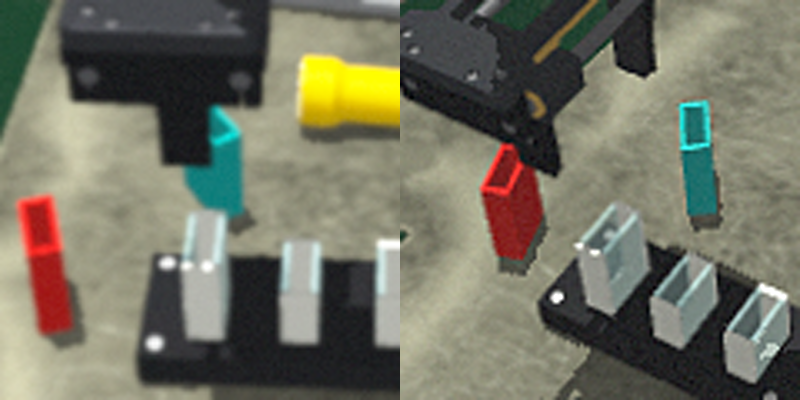

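The fingers (side view (187,140), scene view (535,150)) straddle the glass in y, high above it. I'll check the real tip heights and lateral position from depth before lowering.

```bash
python3 - <<'E'
from h import *
for c in ('side','scene'):
    p,d=ctrl.get_image(c);P=cloud(c,d)
    m=(abs(P[...,0]-.5942)<.06)&(abs(P[...,1]-.278)<.08)&(P[...,2]>.10)&(P[...,2]<.19)
    for lab,k in (('+',m&(P[...,1]>.29)),('-',m&(P[...,1]<.265))):
        q=P[k]
        if len(q)>10: print(c,lab,len(q),np.round(np.percentile(q,[2,50,98],axis=0),4).tolist(),np.sort(q[:,2])[:5].round(4))
    k=(abs(P[...,0]-.5942)<.12)&(abs(P[...,1]-.278)<.12)&(P[...,2]>.19)&(P[...,2]<.26); 
    h,e=np.histogram(P[k][:,2],bins=14,range=(.19,.26));print(h)
E
```

```text
side + 252 [[0.5823, 0.3224, 0.1582], [0.593, 0.3242, 0.1734], [0.6037, 0.3267, 0.1894]] [0.157  0.1577 0.158  0.1582 0.1582]
[ 32  26  32  50  27   0   0  87 187 214 336 146 306 174]
scene + 108 [[0.5787, 0.3146, 0.16], [0.5833, 0.3226, 0.1716], [0.6003, 0.3244, 0.1888]] [0.1586 0.1594 0.16   0.1603 0.1606]
scene - 154 [[0.5827, 0.2305, 0.1608], [0.5889, 0.2393, 0.1745], [0.6027, 0.2415, 0.1896]] [0.1593 0.1596 0.1607 0.1608 0.1613]
[ 28  25  29  29  17  12  11  20 111 187 235 344 397 193]
```

servo_tool:
  dp:
    - [0.8,-0.03,0.01]
    - [0.8,0,0]
    - [0.8,0,0]
    - [0.7,0,0]
    - [0.5,0,0]
  yaw: [0,0,0,0,0]

```text
time: 14.9
position: [0.5942, 0.2772, 0.0402]
tool_rot: [-0.029, 1.571, 0.027]
ft_force: [0.1, -0.1, 0.1]
grip_width: 0.853
```

```bash
python3 - <<'E'
from h import *
plan([.5944,.2772,.003],92.0)
pair('g2',[.5944,.2772,.06],45)
E
```

```text
t 14.9 from [0.5942 0.2772 0.0402] a0 92.05 turn -0.05 rows 2
[[0.74, 0.0, 0.0], [0.75, 0.0, 0.01]] [np.float64(0.0), np.float64(0.01)]
end [0.5945 0.2772 0.0029] 91.99
```

View pics/g2.png

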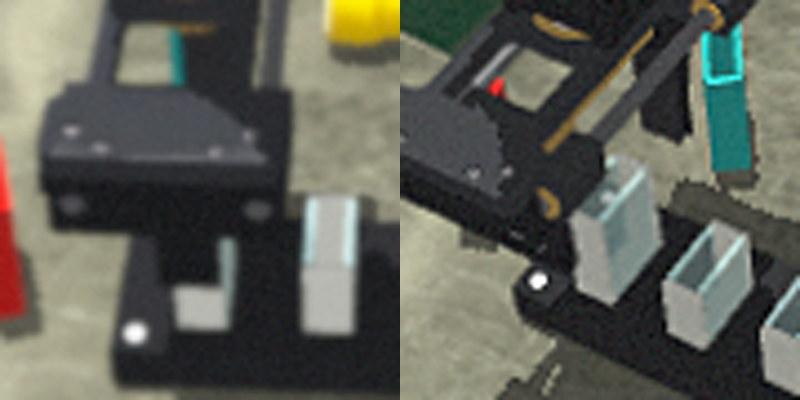

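servo_tool:
  dp:
    - [0.5,0,0.05]
    - [0.5,0,0]
    - [0.3,0,0]
    - [0.2,0,0]
    - [0,0,0]
  yaw: [0,0,0,0,0]

```text
time: 15.5
position: [0.5951, 0.2777, 0.003]
tool_rot: [-0.029, 1.572, 0.028]
ft_force: [-0.9, 0.5, 0.3]
grip_width: 0.846
```

```bash
python3 - <<'E'
from h import *
plan([.5952,.2772,.003],92.0)
pair('g3',[.5944,.2772,.04],35)
for c in ('side','scene'):
    p,d=ctrl.get_image(c);P=cloud(c,d)
    m=(abs(P[...,0]-.5942)<.03)&(abs(P[...,1]-.32)<.02)&(P[...,2]>.024)&(P[...,2]<.09); q=P[m]
    print(c,m.sum(),np.round(np.percentile(q,[2,50,98],axis=0),4).tolist() if m.any() else '')
E
```

```text
t 15.5 from [0.5951 0.2777 0.003 ] a0 92.1 turn -0.1 rows 1
[[0.0, -0.02, 0.0]] [np.float64(0.02)]
end [0.5951 0.2772 0.003 ] 91.98
side 129 [[0.5842, 0.3223, 0.0294], [0.5947, 0.3247, 0.0403], [0.6054, 0.3262, 0.0514]]
scene 69 [[0.5803, 0.314, 0.0327], [0.5823, 0.3228, 0.0458], [0.5922, 0.327, 0.0697]]
```

View pics/g3.png

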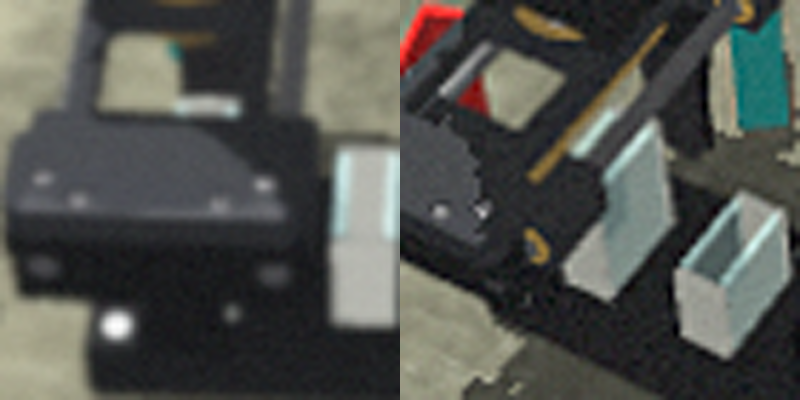

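servo_tool:
  dp:
    - [0,0,0]
    - [0,0,0]
    - [0,0,0]
    - [0,0,0]
    - [0,0,0]
  yaw: [0,0,0,0,0]
  fingers: 0.3
  grip_force: 15

```text
time: 16.2
position: [0.5957, 0.2779, 0.004]
tool_rot: [-0.029, 1.571, 0.029]
ft_force: [0.1, -0.1, -0.2]
grip_width: 0.479
```

servo_tool:
  dp:
    - [0,0,0]
    - [0,0,0]
    - [0,0,0]
    - [-0.04,0,0]
    - [-0.08,0,0]
  yaw: [0,0,0,0,0]

```text
time: 16.7
position: [0.5954, 0.2778, 0.0067]
tool_rot: [-0.029, 1.571, 0.029]
ft_force: [-0.4, -0.9, -0.1]
grip_width: 0.462
```

```bash
python3 - <<'E'
from h import *
s=ctrl.get_state();print(np.round(s['position'],4),np.round(s['ft_force'],2),np.round(s['torque'],3),s['grip_width'])
pair('g4',[.5944,.2772,.04],35)
E
```

```text
[0.5954 0.2778 0.0067] [-0.38 -0.87 -0.1 ] [ 0.16  -0.099 -0.017] 0.46152424099623723
```

View pics/g4.png

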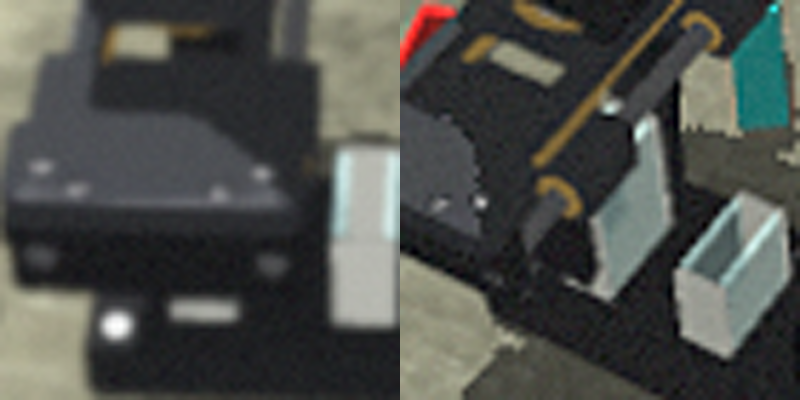

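Gripped at 40.1 mm, the glass's width. Lifting straight up.

servo_tool:
  dp:
    - [-0.2,0,0]
    - [-0.3,0,0]
    - [-0.4,0,0]
    - [-0.5,0,0]
    - [-0.6,0,0]
  yaw: [0,0,0,0,0]

```text
time: 17.3
position: [0.5956, 0.278, 0.0582]
tool_rot: [-0.029, 1.57, 0.029]
ft_force: [-0.1, -0.1, -0.4]
grip_width: 0.456
```

servo_tool:
  dp:
    - [-0.8,0,0]
    - [-0.9,0,0]
    - [-0.9,0,0]
    - [-0.9,0,0]
    - [-0.9,0,0]
  yaw: [0,0,0,0,0]

```text
time: 17.8
position: [0.5957, 0.2782, 0.1694]
tool_rot: [-0.029, 1.569, 0.029]
ft_force: [-0.7, -0.0, -0.9]
grip_width: 0.458
```

servo_tool:
  dp:
    - [-0.8,0,0]
    - [0,0,0]
    - [0,0,0]
    - [0,0,0]
    - [0,0,0]
  yaw: [0,0,0,0,0]

```text
time: 18.3
position: [0.5951, 0.2774, 0.1857]
tool_rot: [-0.03, 1.572, 0.028]
ft_force: [-1.0, -0.6, -0.4]
grip_width: 0.461
```

```bash
python3 - <<'E'
from h import *
plan(w(0.001,-.037,.205),-5.2)
s=ctrl.get_state();p0=s['position'];print(s['grip_width'])
pair('g5',np.array(p0)+[0,0,.0],60)
for c in ('side','scene'):
    print(c,(proj(c,np.array(p0)+[-.001,0,.0345])-proj(c,p0).astype(int))*400/120+200,(proj(c,np.array(p0)+[-.001,0,.0045])-proj(c,p0).astype(int))*400/120+200)
E
```

```text
t 18.3 from [0.5951 0.2774 0.1857] a0 92.1 turn -97.3 rows 22
[[-0.04, -0.86, -0.13], [-0.03, -0.87, -0.07], [-0.04, -0.87, 0.0], [-0.03, -0.87, 0.07], [-0.04, -0.86, 0.14]] [np.float64(0.74), np.float64(0.74), np.float64(0.74), np.float64(0.74), np.float64(0.74)]
[[-0.03, -0.85, 0.2], [-0.04, -0.83, 0.27], [-0.03, -0.8, 0.33], [-0.04, -0.78, 0.39], [-0.03, -0.74, 0.45]] [np.float64(0.74), np.float64(0.74), np.float64(0.74), np.float64(0.74), np.float64(0.74)]
[[-0.04, -0.71, 0.51], [-0.03, -0.67, 0.56], [-0.04, -0.62, 0.61], [-0.03, -0.57, 0.65], [-0.04, -0.52, 0.7]] [np.float64(0.73), np.float64(0.74), np.float64(0.73), np.float64(0.74), np.float64(0.73)]
[[-0.03, -0.46, 0.73], [-0.04, -0.41, 0.77], [-0.03, -0.35, 0.8], [-0.04, -0.28, 0.82], [-0.03, -0.22, 0.84]] [np.float64(0.74), np.float64(0.73), np.float64(0.74), np.float64(0.73), np.float64(0.74)]
[[-0.04, -0.15, 0.86], [-0.03, -0.09, 0.86]] [np.float64(0.73), np.float64(0.74)]
end [ 0.5397 -0.1979  0.2049] -5.22
0.461148908710495
side [[200.52584515 138.39168648]] [[203.47084055 192.75397065]]
scene [[195.64442705 151.29392292]] [[202.54790754 194.87005003]]
```

View pics/g5.png

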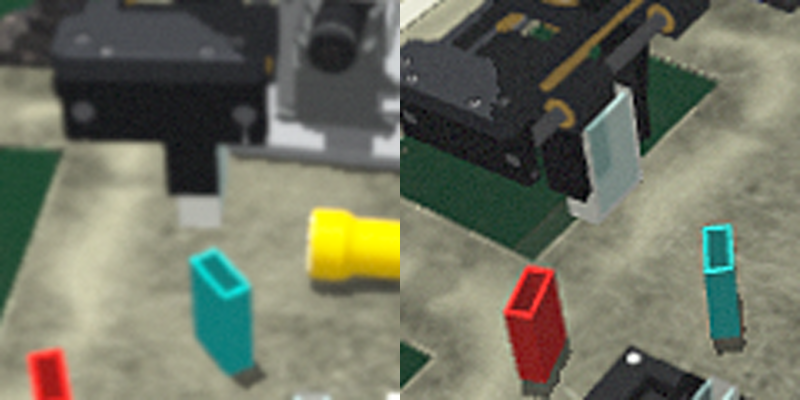

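The glass hangs upright between the fingers: side view bottom edge at (200,225), scene view glass at (612,155). The rack's tall pocket is empty. Carrying it over to the beam.

servo_tool:
  dp:
    - [-0.04,-0.5,-0.1]
    - [-0.03,-0.8,-0.05]
    - [-0.04,-0.87,0]
    - [-0.03,-0.87,0.07]
    - [-0.04,-0.86,0.14]
  yaw: [0.74,0.74,0.74,0.74,0.74]

```text
time: 18.9
position: [0.5836, 0.1796, 0.1909]
tool_rot: [0.277, 1.554, -0.278]
ft_force: [0.3, 0.8, -1.0]
grip_width: 0.459
```

servo_tool:
  dp:
    - [-0.03,-0.85,0.2]
    - [-0.04,-0.83,0.27]
    - [-0.03,-0.8,0.33]
    - [-0.04,-0.78,0.39]
    - [-0.03,-0.74,0.45]
  yaw: [0.74,0.74,0.74,0.74,0.74]

```text
time: 19.4
position: [0.571, 0.0716, 0.1954]
tool_rot: [0.58, 1.492, -0.58]
ft_force: [0.4, 0.5, -1.0]
grip_width: 0.46
```

servo_tool:
  dp:
    - [-0.04,-0.7,0.5]
    - [-0.03,-0.67,0.56]
    - [-0.04,-0.62,0.61]
    - [-0.03,-0.57,0.65]
    - [-0.04,-0.52,0.7]
  yaw: [0.74,0.74,0.74,0.74,0.74]

```text
time: 19.9
position: [0.5583, -0.0367, 0.2002]
tool_rot: [0.879, 1.386, -0.88]
ft_force: [0.1, 0.0, 0.1]
grip_width: 0.458
```

servo_tool:
  dp:
    - [-0.03,-0.46,0.73]
    - [-0.04,-0.4,0.77]
    - [-0.03,-0.35,0.8]
    - [-0.04,-0.28,0.8]
    - [-0.03,-0.22,0.8]
  yaw: [0.74,0.74,0.74,0.74,0.74]

```text
time: 20.4
position: [0.5452, -0.143, 0.2044]
tool_rot: [1.171, 1.233, -1.171]
ft_force: [-0.4, 0.4, -0.1]
grip_width: 0.454
```

```bash
python3 - <<'E'
from h import *
plan(w(0.0,-.038,.19),-5.2)
E
```

```text
t 20.4 from [ 0.5452 -0.143   0.2044] a0 2.99 turn -8.19 rows 3
[[0.19, -0.13, 0.74], [0.19, -0.09, 0.74], [0.2, -0.06, 0.75]] [np.float64(0.45), np.float64(0.46), np.float64(0.45)]
end [ 0.5385 -0.1988  0.1899] -5.17
```

servo_tool:
  dp:
    - [0.1,-0.13,0.74]
    - [0.15,-0.09,0.74]
    - [0.2,-0.06,0.75]
    - [0,0,0]
    - [0,0,0]
  yaw: [0.45,0.46,0.45,0,0]

```text
time: 20.9
position: [0.539, -0.197, 0.1928]
tool_rot: [1.272, 1.169, -1.271]
ft_force: [0.3, 0.4, 0.2]
grip_width: 0.457
```

```bash
python3 - <<'E'
from h import *
plan(w(0.0,-.038,.0505),-5.2)
s=ctrl.get_state();pair('b1',np.array(s['position'])+[0,0,-.04],50)
E
```

```text
t 20.9 from [ 0.539  -0.197   0.1928] a0 -4.87 turn -0.33 rows 7
[[0.81, 0.0, 0.01], [0.81, 0.0, 0.01], [0.81, 0.0, 0.01], [0.82, 0.0, 0.01], [0.81, 0.0, 0.01]] [np.float64(0.01), np.float64(0.01), np.float64(0.01), np.float64(0.01), np.float64(0.0)]
[[0.82, -0.01, 0.01], [0.81, 0.0, 0.01]] [np.float64(0.01), np.float64(0.0)]
end [ 0.5386 -0.1987  0.0505] -5.17
```

View pics/b1.png

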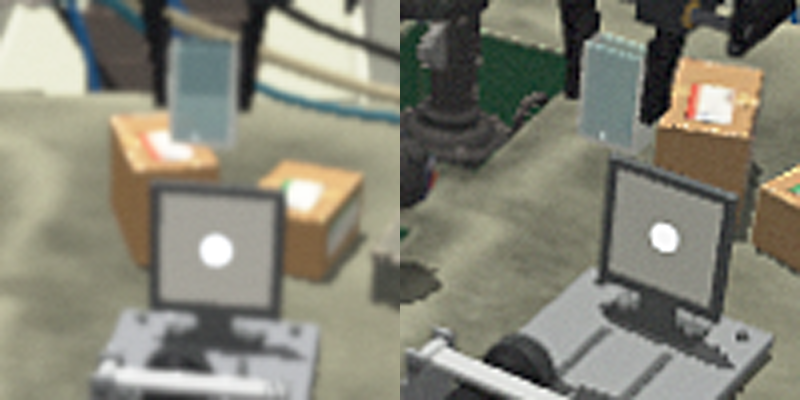

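The held glass (side (203,95), scene (612,90)) is above the bench, with its window facing the lamp side. Lowering it into the beam.

servo_tool:
  dp:
    - [0.7,0,0.02]
    - [0.7,0,0.02]
    - [0.7,0,0.02]
    - [0.7,0,0]
    - [0.6,0,0]
  yaw: [0.02,0.02,0.01,0,0]

```text
time: 21.5
position: [0.5393, -0.1974, 0.1077]
tool_rot: [1.274, 1.166, -1.273]
ft_force: [0.2, 0.3, 0.1]
grip_width: 0.46
```

```bash
python3 - <<'E'
from h import *
plan(w(0.0,-.038,.0505),-5.2)
s=ctrl.get_state();pair('b2',np.array(s['position'])+[0,0,0.01],50)
E
```

```text
t 21.5 from [ 0.5393 -0.1974  0.1077] a0 -5.03 turn -0.17 rows 3
[[0.76, -0.01, 0.02], [0.76, -0.01, 0.02], [0.77, -0.01, 0.02]] [np.float64(0.01), np.float64(0.01), np.float64(0.01)]
end [ 0.5385 -0.1988  0.0504] -5.21
```

View pics/b2.png

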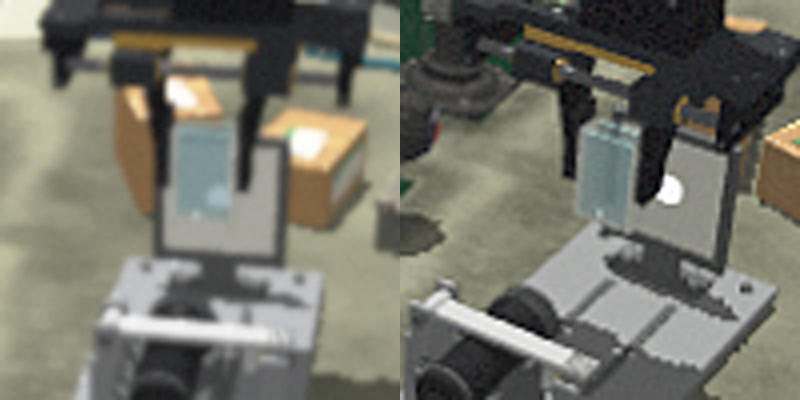

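servo_tool:
  dp:
    - [0.6,0,0.03]
    - [0.6,0,0.02]
    - [0.5,0,0]
    - [0.3,0,0]
    - [0.15,0,0]
  yaw: [0.02,0.01,0,0,0]

```text
time: 22.1
position: [0.5383, -0.1999, 0.0533]
tool_rot: [1.277, 1.165, -1.278]
ft_force: [-0.3, -0.4, -1.1]
grip_width: 0.459
```

servo_tool:
  dp:
    - [0.05,0,0]
    - [0,0,0]
    - [0,0,0]
    - [0,0,0]
    - [0,0,0]
  yaw: [0,0,0,0,0]

```text
time: 22.6
position: [0.5392, -0.2002, 0.0536]
tool_rot: [1.278, 1.163, -1.277]
ft_force: [-0.2, 0.4, -0.7]
grip_width: 0.459
```

```bash
python3 - <<'E'
from h import *
plan(w(0.0,-.038,.0505),-5.2)
s=ctrl.get_state();T=toolT(s);print('tilt',np.round(T[:3,0],4))
pair('b3',[.5385,-.1985,.085],40)
for c in ('side','scene'):
    p,d=ctrl.get_image(c);P=cloud(c,d);L=P.copy();L[...,:2]=(P[...,:2]-C)@RB
    for r in ctrl.cut_out(c,'tall_cell')[:3]:
        q=L[r['region']]; q=q[(abs(q[:,0])<.04)&(abs(q[:,1]+.037)<.03)&(q[:,2]>.04)]
        if len(q)>20: print(c,round(r['score'],2),np.round(r['extent']).tolist(),len(q),np.round(np.percentile(q,[1,50,99],axis=0),4).tolist())
    m=(abs(L[...,0])<.035)&(abs(L[...,1]+.037)<.03)&(L[...,2]>.04)&(L[...,2]<.13)&(p.min(-1)>85); q=L[m]
    print(c,'bright',len(q),np.round(np.percentile(q,[1,50,99],axis=0),4).tolist())
    # expected corners of near window
    X=[w(x,-.037+.009,z) for x in(-.02,.02) for z in(.055,.115)]
    print('exp px',proj(c,X).round(1).tolist())
E
```

```text
t 22.6 from [ 0.5392 -0.2002  0.0536] a0 -5.35 turn 0.15 rows 1
[[0.13, -0.03, -0.05]] [np.float64(-0.02)]
end [ 0.5386 -0.1989  0.0504] -5.23
tilt [ 6.e-04 -5.e-04 -1.e+00]
side 0.71 [298.0, 152.0, 316.0, 177.0] 343 [[-0.0191, -0.047, 0.0595], [-0.0012, -0.0297, 0.0912], [0.0198, -0.0251, 0.117]]
side bright 417 [[-0.0277, -0.0489, 0.0575], [0.0001, -0.0298, 0.0922], [0.0216, -0.0249, 0.1268]]
exp px [[314.7, 177.1], [315.4, 155.8], [299.2, 175.8], [299.4, 154.7]]
scene bright 370 [[-0.022, -0.0484, 0.0594], [-0.0021, -0.0306, 0.095], [0.022, -0.0266, 0.1201]]
exp px [[334.0, 177.2], [336.1, 157.1], [320.2, 171.7], [321.8, 151.8]]
```

View pics/b3.png

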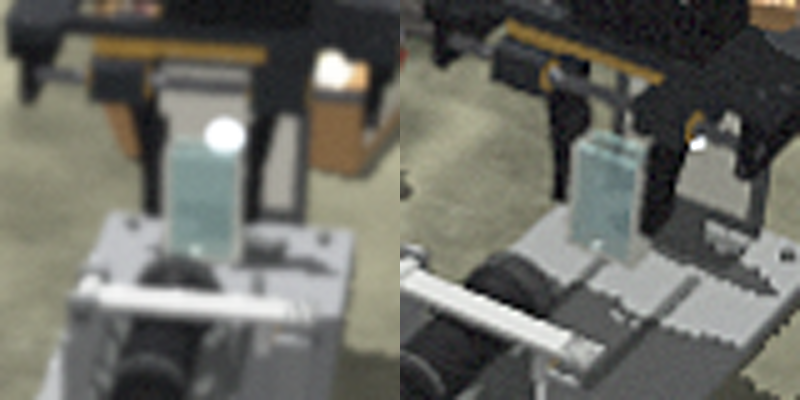

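The glass sits in the beam, square and centred across it, but about 3–4 mm high (measured centre about 0.089 against 0.085). A small correction follows.

servo_tool:
  dp:
    - [0.08,-0.02,-0.05]
    - [0.07,0,0]
    - [0,0,0]
    - [0,0,0]
    - [0,0,0]
  yaw: [-0.02,0,0,0,0]

```text
time: 23.4
position: [0.5386, -0.1988, 0.0495]
tool_rot: [1.276, 1.165, -1.276]
ft_force: [-0.1, 0.2, -0.9]
grip_width: 0.458
```

servo_tool:
  dp:
    - [0,0,0]
    - [0,0,0]
    - [0,0,0]
    - [0,0,0]
    - [0,0,0]
  yaw: [0,0,0,0,0]

```text
time: 23.9
position: [0.5385, -0.1988, 0.0495]
tool_rot: [1.276, 1.165, -1.276]
ft_force: [0.2, 0.3, -0.2]
grip_width: 0.46
```

```bash
python3 - <<'E'
from h import *
plan(w(0.0,-.038,.0505),-5.2)
s=ctrl.get_state();print(np.round(s['ft_force'],2),s['grip_width'],np.abs(s['qd']).max())
pair('b4',[.5385,-.1985,.085],40)
for c in ('side','scene'):
    p,d=ctrl.get_image(c);P=cloud(c,d);L=P.copy();L[...,:2]=(P[...,:2]-C)@RB
    m=(abs(L[...,0])<.021)&(abs(L[...,1]+.037)<.03)&(L[...,2]>.04)&(L[...,2]<.13)&(p.min(-1)>85); q=L[m]
    print(c,'bright',len(q),np.round(np.percentile(q,[1,50,99],axis=0),4).tolist())
    f=q[q[:,2]<.11]; f=f[abs(f[:,1]-np.median(f[:,1]))<.005]; g=np.polyfit(f[:,0],f[:,1],1);print('face yaw deg',np.degrees(np.arctan(g[0])))
    for r in ctrl.cut_out(c,'tall_cell')[:2]: print(round(r['score'],2),np.round(r['extent'],1).tolist())
bar();bar('scene')
for c in ('side','scene'):
    for l in ('short_a_center','lamp'):
        for r in ctrl.cut_out(c,l)[:3]: print(c,l,round(r['score'],2),np.round(r['extent']).tolist())
E
```

```text
t 23.9 from [ 0.5385 -0.1988  0.0495] a0 -5.23 turn 0.03 rows 1
[[-0.04, 0.0, 0.0]] [np.float64(-0.0)]
end [ 0.5385 -0.1988  0.0505] -5.23
[ 0.21  0.32 -0.22] 0.45997754828893306 0.002354720090012641
side bright 373 [[-0.0199, -0.0454, 0.0545], [-0.0018, -0.0281, 0.0892], [0.0207, -0.024, 0.1132]]
face yaw deg 0.14326286626722062
0.69 [206.5, 292.4, 220.5, 335.7]
0.62 [301.3, 152.4, 316.3, 177.7]
scene bright 343 [[-0.0209, -0.0472, 0.0563], [-0.0016, -0.0298, 0.0919], [0.0176, -0.0252, 0.1166]]
face yaw deg 0.6526447609691152
0.8 [217.9, 247.7, 228.9, 281.6]
0.64 [157.7, 259.9, 180.3, 296.4]
side bar 0.55 [281. 180. 333. 196.] 245 ang -0.009 z@-.03 0.1081 [[-0.065, 0.095, 0.102], [0.032, 0.112, 0.111]]
scene bar 0.84 [288. 175. 325. 196.] 257 ang -0.019 z@-.03 0.1112 [[-0.069, 0.094, 0.104], [0.029, 0.11, 0.115]]
side short_a_center 0.73 [283.0, 309.0, 295.0, 338.0]
side lamp 0.96 [286.0, 251.0, 342.0, 274.0]
side lamp 0.91 [288.0, 176.0, 312.0, 208.0]
scene short_a_center 0.9 [210.0, 294.0, 230.0, 320.0]
scene short_a_center 0.29 [230.0, 303.0, 250.0, 332.0]
scene lamp 0.89 [255.0, 249.0, 308.0, 280.0]
scene lamp 0.6 [282.0, 174.0, 323.0, 206.0]
scene lamp 0.47 [262.0, 138.0, 373.0, 240.0]
```

View pics/b4.png

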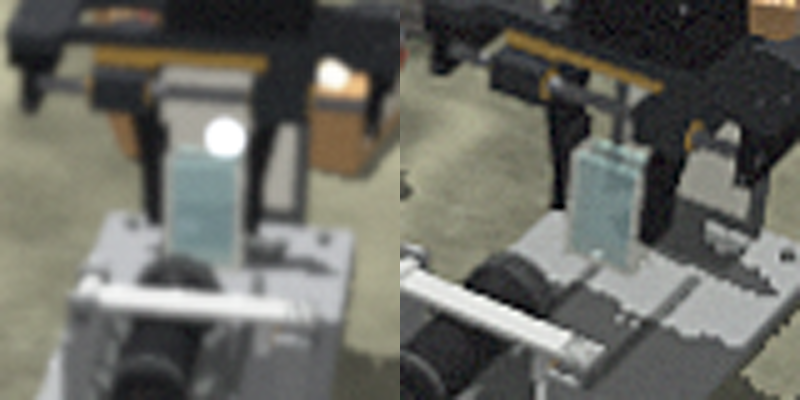

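The centre height now averages 0.085, the cross offset is under 1 mm and the windows are square within about 0.5°. The arm is still and the keeper reads shut. I'm handing it in.

```bash
python3 - <<'E'
from h import *
print(ctrl.close_job())
E
```

```text
the job is handed in; nothing more can be done
None
```

The job is handed in at about 24 s of the 51 s. The keeper bar is shut over the lamp, and the tall glass is held still and upright in the beam.

- **Keeper:** I pressed the bar down along its arc until it snapped past the catch, then pushed against the stop and felt 7 N. In both fixed cameras it lies level: the last fits read −0.01 to −0.02 rad, which is 0 within the measuring error.
- **Glass:** I took the tall glass from the left pocket by its frosted faces, with the fingers stopping at 40 mm, its stated width. I used no other contact, and the grip held steady to the end.
- **Position in the beam:** The centre height measured 84–86.5 mm in the two cameras (mean 85). It is within about 1 mm of the beam across, windows square to within about 0.7°, about halfway between lens and screen. Joint speed was practically zero.
- **Disagreements:**
  - **Fingertip height:** The fingertips were about 27 mm above the reported TCP, so I set heights by contact and from the pictures.
  - **Camera offset:** The two fixed cameras differ by 2–3 mm, so I averaged them.
  - **Unverified:** The cameras could not show the lit spot through the glass, because the gripper and the view angle hid it. "All the light goes through" therefore rests on geometry. The networks found one short glass clearly and the other only weakly (0.29) in the last check.

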